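# Nest the graded parts cups on the index table

## Task

Clear the instrument-repair bench: first push the index table clockwise (seen from above) to its next detent, so that the wide brass cup comes out from under the lamp. Then take the middle (silver) cup from the sloping rack and stand it in the wide cup, and after that stand the slim copper cup in the middle one, so that all three are nested upright in size order, each resting on the floor of the one outside it. Set both cups down gently without letting them drop, and leave everything else on the bench where it is.

Things in the scene. Friction and masses are not known exactly. Their poses are not given: they have to be found in the camera images.
- turntable (a joint): Index table on the left, an aluminium disc 300 mm across, top 40 mm above the bench. Joint in rad, growing clockwise seen from above; spring detents at 0 (start, wide cup under the lamp) and 2.094 (wide cup at the red pointer block). Past half way (1.05) it runs on to the second by itself in about 3 s. Takes at most 6 N at the push post; hard stops 0.05 rad beyond each detent.
- index_base: Fixed grey base of the index table; origin on the rotation axis at bench height, z up. In its frame the wide cup starts at +30 degrees from its x axis and ends at -90 degrees, 100 mm from the axis. A lamp head 90 mm across, underside 213 mm above the bench, hangs over the start place from a thin post 253 mm high, 205 mm from the axis at +30 degrees.
- post (a point): Push post upright on the disc, 122 mm from its axis, opposite the wide cup: dark steel rod 16 mm thick with a black ball of 24 mm on top, whose top is 112 mm above the bench. The point lies on the rod's centre line, 72 mm above the bench. It goes round with the disc, starting on the robot's side.
- wide_in (a point): Centre of the inner floor of the wide brass cup, 55 mm above the bench. The cup is fixed on the disc, 100 mm from its axis: 55 mm high, 85 mm outer and 77 mm inner diameter at the rim, floor 68 mm across, rim 95 mm above the bench (40 mm above the inner floor). z up.
- middle_cup: Middle cup, silver aluminium, loose, about 0.22 kg: 90 mm high, 64 mm outer diameter over its upper 35 mm, tapering below to a foot of 55 mm; wall 3.5 mm, mouth 57 mm inside; inner floor 20 mm above the underside. Origin at the centre of the underside, z along its axis to the mouth. Starts in one of three places on the rack, leaning with the slope.
- middle_in (a point): Centre of the inner floor of the middle cup (20 mm above its underside), z towards the mouth.
- slim_cup: Slim cup, copper, loose, about 0.18 kg: 110 mm high, 46 mm outer diameter over its upper 40 mm, tapering below to a foot of 40 mm; wall 3 mm. Origin at the centre of the underside, z along its axis to the mouth. Starts in one of three places on the rack, leaning with the slope. Nested, it stands 40 mm out of the middle cup, as that stands 50 mm out of the wide one.
- rack: Fixed red rack with a black sloping face of grippy rubber, on the right: 360 mm wide (its y), 140 mm deep; the face rises at 0.4 rad (23 degrees) towards its +x, so things on it lean towards its -x (the robot). A lip stands 21 mm above the face along its lower edge. Three places side by side, 115 mm apart. Origin on the bench under its centre.
- tin: Closed tin with green label, 52 mm across, 62 mm high, standing on the rack among the cups; leave it there. Origin at the centre of the underside.
- mallet: Mallet lying on the bench, 240 mm long, between the robot and the work; bystander.
- driver: Screwdriver with black handle, 200 mm, lying behind the rack; bystander.
- brush: Brush, 200 mm, lying on the left near the robot; bystander.
- oil: Amber oil bottle, 44 mm across and 120 mm high, standing on the left; bystander.
- polish: Jar with blue label, 70 mm across and 70 mm high, on the right near the robot; bystander.
- tube: Brass tube, 24 mm across, 160 mm high, standing on the right near the robot; bystander.

How it is judged (in metres and radians):
On the way, in this order (a step that is already met when the one before it is completed fails the run):
1. the index table stands at its second detent, with both cups still out of the nest (value of joint turntable between 1.99 and 2.18 rad and distance between each of middle_cup, slim_cup and wide_in above 0.1 m), for 0.2 s.
2. the middle cup stands upright on the floor of the wide cup, let go (horizontal distance between middle_cup and wide_in below 0.012 m and z of middle_cup in the frame of wide_in below 0.006 m and angle between middle_cup's own z axis and vertical below 0.1 rad and contact force between the fingers and middle_cup below 0.1 N), for 0.2 s.
3. the slim cup stands upright on the floor of the middle cup, let go (horizontal distance between slim_cup and middle_in below 0.012 m and z of slim_cup in the frame of middle_in below 0.006 m and angle between each of slim_cup, middle_cup's own z axis and vertical below 0.1 rad and horizontal distance between middle_cup and wide_in below 0.012 m and z of middle_cup in the frame of wide_in below 0.006 m and contact force between the fingers and slim_cup below 0.1 N), for 0.2 s.
At the end, for the whole second after the job is handed in: The index table rests at its second detent (1.99 to 2.18 rad); the middle cup stands on the floor of the wide cup (foot within 12 mm of its centre and less than 6 mm above the floor, tilted less than 0.1 rad), the slim cup likewise in the middle cup; all at rest (cups slower than 0.03 m/s) (value of joint turntable between 1.99 and 2.18 rad and horizontal distance between middle_cup and wide_in below 0.012 m and z of middle_cup in the frame of wide_in below 0.006 m and angle between each of middle_cup, slim_cup's own z axis and vertical below 0.1 rad and horizontal distance between slim_cup and middle_in below 0.012 m and z of slim_cup in the frame of middle_in below 0.006 m and linear speed of each of middle_cup, slim_cup below 0.03 m/s and velocity of joint turntable between -0.05 and 0.05 rad/s); the robot touches nothing.
It fails at once if the middle cup is let fall or flung (faster than 0.6 m/s, about an 18 mm drop, while not held) (linear speed of middle_cup above 0.6 m/s and contact force between the fingers and middle_cup below 0.05 N).
It fails at once if the slim cup is let fall or flung (faster than 0.6 m/s, about an 18 mm drop, while not held) (linear speed of slim_cup above 0.6 m/s and contact force between the fingers and slim_cup below 0.05 N).
It fails at once if a bystander (tin, mallet, screwdriver, brush, oil bottle, jar or tube) is moved more than 40 mm (distance of any of tin, mallet, driver, brush, oil, polish, tube from where it was at the start of the episode above 0.04 m).
It also fails if it takes over 72 s, if anything falls off the work surface, if the arm or the gripper's body presses on something with over 40 N, if the wrist force passes 120 N, or if a joint passes its speed limit or range.

## Robot

A 6-joint arm with a two-finger parallel gripper is mounted at the origin on the work surface. World frame = base frame: x ahead of the robot, y to its left, z up, the work surface at z = 0. Lengths are in mm, angles in rad, forces in N, time in s.
With the tool pointing down it reaches from about 350 to 775 mm from the base axis. Payload 7.3 kg.
Tool frame: the origin (TCP) lies at the very end of the fingers, on their centre line; the grasp point (between the pads) lies 19 mm behind it; x points along the fingers, y is the direction in which the jaws open and shut, and the axes are right-handed (so a half turn about x gives the same grasp; the last joint's range is limited). The gripper opens to 92 mm and grips with 3 to 60 N. Pads are 19 mm wide; open, the fingers measure 130 mm over their backs; the gripper's body (75 mm by 190 mm) begins 47 mm behind the grasp point.
Start: joints at [-1.435, 0.342, 1.524, -0, 1.275, -0.146], TCP at [146.017, -504.305, 226.741] pointing down, gripper open.
Joint ranges: [-2.53, 2.53], [-0.77, 2.02], [0.04, 2.7], [-1, 4.14], [0.28, 2.66], [-3.11, 3.11]. Speed limits (rad/s): [2.57, 2.57, 3.14, 3.14, 3.14, 3.14].

## Interface

Orientations are given as [roll, pitch, yaw] about the fixed x, y, z axes, in that order (R = Rz(yaw) Ry(pitch) Rx(roll)).
In Python, from plant import sensors, capture, bot gives the robot as it stands.
- The arm moves only by the shell command python3 -m crank 'ROWS' [OPENING]. ROWS is JSON, a list of rows, each an object of numbers: "dx", "dy", "dz": the shift along the tool's x, y, z in cm; "spin": the turn about the tool's x in rad. A call has 1 to 20 rows; each row is the pose to reach, as a shift and turn from the pose commanded when the call began, along the tool's axes at that moment; what a row does not reach only later rows make up. A row lasts 1/12 s, in which the tool goes at most 41.7 mm and 7.16 degrees, less where a joint would pass 70% of its speed; a pose out of reach is approached as far as the arm can. A call with a gripper value outside its range is refused whole. OPENING is the opening in per cent of the stroke, from 0 (shut) to 100 (fully open), set as the call begins (- or left out, the last holds). The fingers move at their own pace and stop on an object; the grip force is fixed at half the most. Time passes only in rows, so rows that repeat a pose let the fingers close. It gives the time, the measured TCP pose, the force and the opening at its end, in the units of the state.
- sensors.get_obs(): the state, without advancing time (a new reading comes with each control period).
- capture(name): name is "side" or "top" or "wrist"; returns a dict with "frame" (420x560x3 uint8, blue, green, red), "vfov" (degrees; the focal length in pixels is half the picture's height over the tangent of half this angle, whatever the lens; pixels are square), "cx", "cy" (the principal point, pixels), "view" (4x4, takes a point from world to camera coordinates); the wrist camera has in their place "mount" (4x4, takes a point from camera to tool coordinates, whose origin is the TCP and whose axes are the tool frame's). Camera axes: x right, y down, z forward; pixel columns grow to the right and rows downward; lengths in mm; the calibration is good to about 2 mm. A picture is of the moment at which its call begins: read the wrist's pose just before it. There is no depth.
- bot.close_job(): hands the job in, once; it reports no verdict.
The state is a dict: "time": time; "joint_positions": joint angles; "dq": joint speeds; "tau": joint torques, N m; "tool_pos": TCP position; "tcp_rot": TCP orientation; "contact_force": force on the tool from outside, world axes, zero at the start; "moment": the same for the moment, N m; "grip_width": finger opening in mm.
Only numpy, scipy, OpenCV 4.12 (cv2) and the standard library are available. Lean on these libraries where they do the work, as an engineer would, in place of code of your own. Each camera call takes 0.05 s, during which the arm holds its last target.

## Working session

There is one attempt and no reset: what is moved stays moved. The work goes in short steps, Python scripts to look and compute and a shell command to move; the robot and the scene stay as the last step left them, time stands still between calls to the robot, and variables do not carry over. Pictures are saved under pics/ and viewed, and the job is handed in when it is done.

```bash
ls; mkdir -p pics; python3 - <<'E'
from plant import sensors, capture, bot
import cv2,numpy as np
o=sensors.get_obs();print({k:np.round(v,3).tolist() for k,v in o.items()})
for n in ["side","top","wrist"]:
    c=capture(n);cv2.imwrite(f"pics/{n}0.png",c["frame"])
    print(n,c["vfov"],c["cx"],c["cy"],np.round(c.get("view",c.get("mount")),4).tolist())
E
```

```text
pics
{'time': 0.0, 'joint_positions': [-1.435, 0.343, 1.525, -0.0, 1.275, -0.146], 'dq': [0.001, -0.001, -0.001, -0.001, -0.002, -0.001], 'tau': [0.002, -43.124, -24.422, 0.072, 0.056, -0.0], 'tool_pos': [145.95, -503.881, 226.051], 'tcp_rot': [-1.704, 1.569, 1.719], 'contact_force': [-1.209, -0.279, 1.261], 'moment': [-0.007, -0.034, 0.052], 'grip_width': 91.739}
side 45.508565384593055 276.99000354118544 212.41045817649638 [[0.9962, -0.086, -0.0126, -502.0579], [-0.0543, -0.5016, -0.8634, 99.4692], [0.0679, 0.8608, -0.5044, 1502.7617], [0.0, 0.0, 0.0, 1.0]]
top 49.808552167180146 282.55526202243726 218.4476904425285 [[-0.015, -0.9999, -0.0059, 59.3491], [-0.9983, 0.0153, -0.0559, 524.4653], [0.056, 0.0051, -0.9984, 1500.8737], [0.0, 0.0, 0.0, 1.0]]
wrist 68.70810767470795 281.32764917247374 209.89813407716562 [[-0.0003, -0.3117, 0.9502, -159.4181], [1.0, 0.0005, 0.0005, 0.2921], [-0.0006, 0.9502, 0.3117, -84.1947], [0.0, 0.0, 0.0, 1.0]]
```

View pics/side0.png

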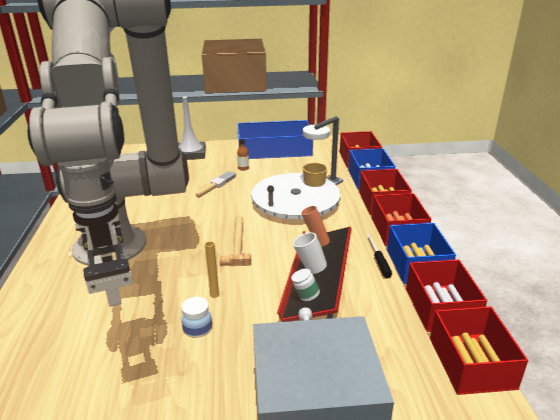

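View pics/top0.png

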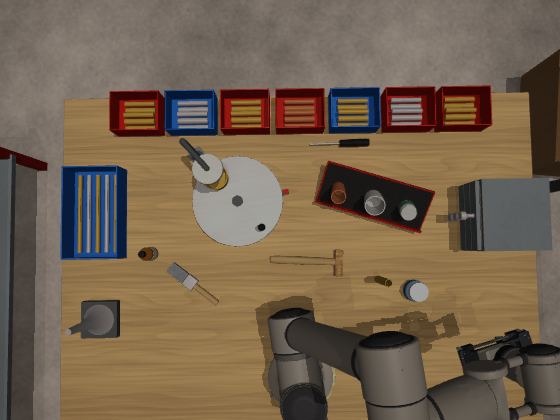

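View pics/wrist0.png

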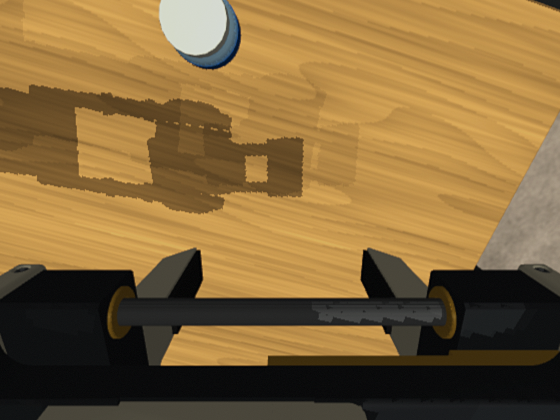

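Both views show the rack with slim cup left, middle cup in the centre and the tin right. The disc is near top pixel (237,201), with its post ball near (262,227). Next I'll zoom in for exact pixels.

```bash
cat > h.py <<'E'
import numpy as np, cv2
from scipy.spatial.transform import Rotation as Ro
from plant import sensors, capture, bot
def K(c):
    f=c["frame"].shape[0]/2/np.tan(np.radians(c["vfov"])/2)
    return np.array([[f,0,c["cx"]],[0,f,c["cy"]],[0,0,1.]])
def pose():
    o=sensors.get_obs(); return Ro.from_euler('xyz',o["tcp_rot"]).as_matrix(),np.array(o["tool_pos"])
def wv(c,Rp):  # world->cam for wrist
    R,p=Rp; T=np.eye(4);T[:3,:3]=R;T[:3,3]=p
    return np.linalg.inv(T@np.array(c["mount"]))
def ray(c,uv,V=None):
    V=np.array(c["view"]) if V is None else V
    R,t=V[:3,:3],V[:3,3]; d=R.T@np.linalg.inv(K(c))@np.array([uv[0],uv[1],1.]); return -R.T@t,d
def onz(c,uv,z,V=None):
    o,d=ray(c,uv,V); return o+d*(z-o[2])/d[2]
def proj(c,P,V=None):
    V=np.array(c["view"]) if V is None else V
    q=K(c)@(V[:3,:3]@np.array(P,float)+V[:3,3]); return q[:2]/q[2]
def go(P,yaw=None):
    """rows needed to reach world TCP P; jaw(y) axis yaw"""
    R,p=pose(); d=R.T@(np.array(P,float)-p)/10
    cur=np.arctan2(R[1,1],R[0,1]); s=None
    if yaw is not None:
        # spin about tool x (down): + spin lowers world yaw
        s=-((yaw-cur+np.pi/2)%np.pi-np.pi/2)
    print("tcp",np.round(p,1),"jawyaw %.3f"%cur,"-> dx %.2f dy %.2f dz %.2f"%tuple(d),"spin",s, "|d| %.0f mm"%(np.linalg.norm(d)*10))
E
python3 - <<'E'
import cv2
t=cv2.imread('pics/top0.png');s=cv2.imread('pics/side0.png')
cv2.imwrite('pics/t_rack.png',cv2.resize(t[150:240,305:445],None,fx=5.6,fy=5.6,interpolation=cv2.INTER_CUBIC))
cv2.imwrite('pics/t_disc.png',cv2.resize(t[130:255,175:305],None,fx=4.7,fy=4.7,interpolation=cv2.INTER_CUBIC))
cv2.imwrite('pics/s_all.png',cv2.resize(s[110:330,235:400],None,fx=2.7,fy=2.7,interpolation=cv2.INTER_CUBIC))
E
```

```text
(no output)
```

View pics/t_rack.png

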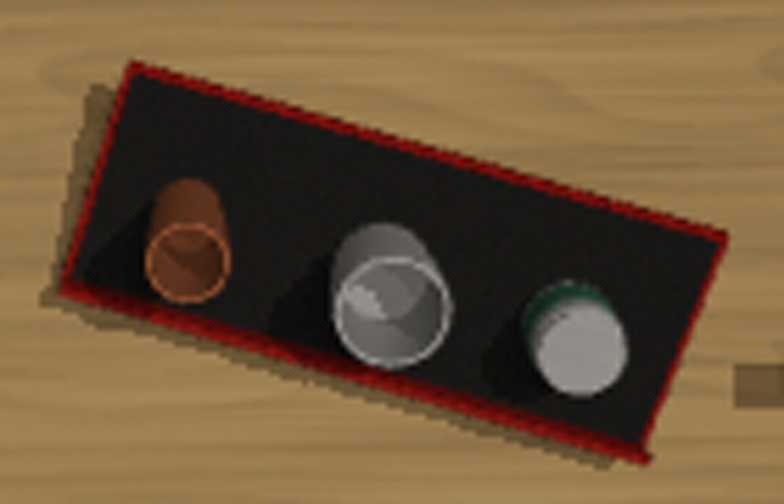

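View pics/t_disc.png

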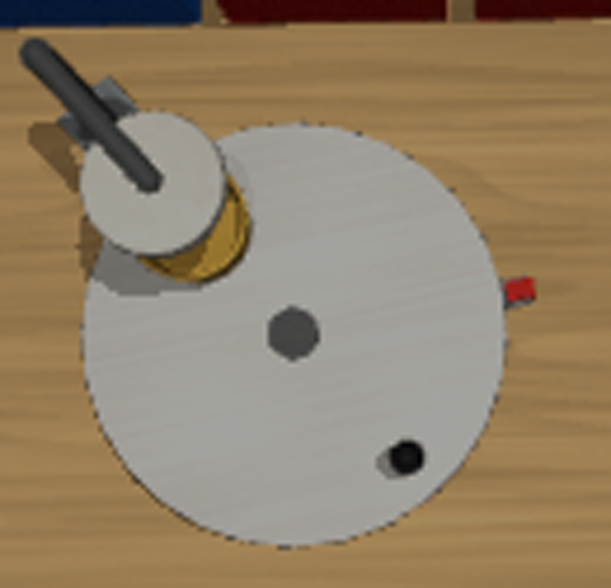

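View pics/s_all.png

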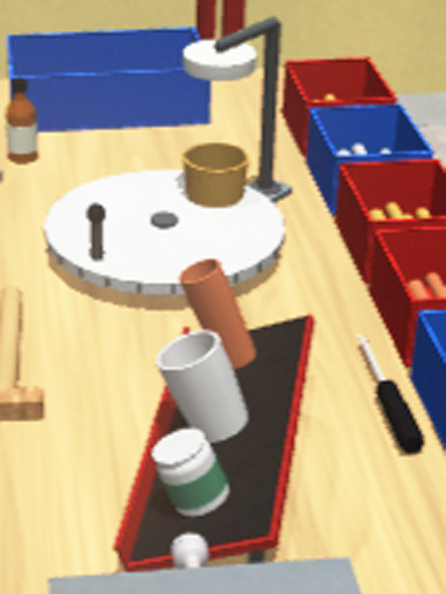

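```bash
python3 - <<'E'
from h import *
t=capture("top");s=capture("side")
U=lambda x,y,f,ox,oy:((x+.5)/f-.5+ox,(y+.5)/f-.5+oy)
T=lambda x,y:U(x,y,5.6,305,150); D=lambda x,y:U(x,y,4.7,175,130); S=lambda x,y:U(x,y,2.7,235,110)
def tri(a,b):
    o1,d1=ray(t,a);o2,d2=ray(s,b);d1/=np.linalg.norm(d1);d2/=np.linalg.norm(d2)
    A=np.stack([d1,-d2],1);k=np.linalg.lstsq(A,o2-o1,rcond=None)[0]
    p,q=o1+k[0]*d1,o2+k[1]*d2; return np.round((p+q)/2,1),round(np.linalg.norm(p-q),1)
# disc by mask
f=t["frame"];hsv=cv2.cvtColor(f,cv2.COLOR_BGR2HSV)
m=((hsv[...,1]<35)&(hsv[...,2]>120)).astype(np.uint8);roi=np.zeros_like(m);roi[150:250,180:290]=m[150:250,180:290]
cs,_=cv2.findContours(roi,cv2.RETR_EXTERNAL,cv2.CHAIN_APPROX_NONE);c=max(cs,key=cv2.contourArea)
pts=np.array([onz(t,p[0],40)[:2] for p in c]); 
from scipy.optimize import least_squares
r=least_squares(lambda q:np.hypot(pts[:,0]-q[0],pts[:,1]-q[1])-150,[pts[:,0].mean(),pts[:,1].mean()],loss='soft_l1',f_scale=2)
print("disc",r.x,"hub",onz(t,D(294,334),40))
ball=onz(t,D(406,457),100);print("ball",ball,tri(D(406,457),S(96,212)))
v=ball[:2]-r.x;print("post r,ang",np.hypot(*v),np.degrees(np.arctan2(v[1],v[0])))
print("pointer",onz(t,D(522,291),40))
print("slim mouth",tri(T(188,263),S(203,270)));print("mid mouth",tri(T(392,312),S(190,350)));print("tin top",tri(T(580,348),S(183,449)))
for n,a,b in [("UL",T(133,64),None),("UR",T(727,237),S(311,318)),("LR",T(650,460),S(124,556)),("LL",T(62,290),S(186,330))]:
    print(n,tri(a,b) if b else [onz(t,a,z).round(1).tolist() for z in (20,80)])
print("mallet head corners",[onz(t,p,20)[:2].round().tolist() for p in [(335,250),(343,275),(271,260)]])
for n,p in [("tube",(375,279)),("polish",(416,291)),("brush",(217,302)),("oil",(148,254))]:print(n,onz(t,p,40).round())
E
```

```text
disc [584.44453817 199.62116306] hub [585.02185911 200.39125563  40.        ]
ball [495.01020093 119.50946637 100.        ] (array([494.5, 119.3, 103.7]), np.float64(0.8))
post r,ang 120.06824985814126 -138.14729042240057
pointer [612.88970275  39.64078479  40.        ]
slim mouth (array([ 583.4, -119.7,  156.5]), np.float64(3.8))
mid mouth (array([ 555.9, -233.6,  136.8]), np.float64(2.3))
tin top (array([ 535.8, -344.4,  106.8]), np.float64(1.1))
UL [[716.0, -105.4, 20.0], [705.0, -99.5, 80.0]]
UR (array([ 606. , -383.5,  258.9]), np.float64(52.5))
LR (array([ 475.8, -401.9,   39.5]), np.float64(5.0))
LL (array([577.9, -58.4,  46.6]), np.float64(0.3))
mallet head corners [[417.0, -121.0], [334.0, -146.0], [387.0, 92.0]]
tube [ 321. -248.   40.]
polish [ 280. -380.   40.]
brush [254. 269.  40.]
oil [414. 495.  40.]
```

```bash
python3 - <<'E'
from h import *
R,p=pose();print(R.round(3))
go([518,98,200],np.radians(12))
E
```

```text
[[-0.     0.278 -0.961]
 [ 0.001 -0.961 -0.278]
 [-1.    -0.001 -0.   ]]
tcp [ 146.  -504.1  226.4] jawyaw -1.289 -> dx 2.68 dy -47.49 dz -52.48 spin -1.4984378176192434 |d| 708 mm
```

```bash
python3 -m crank '[{"dx":2,"dy":-12,"dz":-13,"spin":-0.37},{"dx":2,"dy":-24,"dz":-26,"spin":-0.75},{"dx":2.7,"dy":-36,"dz":-39,"spin":-1.12},{"dx":2.7,"dy":-47.5,"dz":-52.5,"spin":-1.5},{"dx":2.7,"dy":-47.5,"dz":-52.5,"spin":-1.5},{"dx":2.7,"dy":-47.5,"dz":-52.5,"spin":-1.5},{"dx":2.7,"dy":-47.5,"dz":-52.5,"spin":-1.5},{"dx":2.7,"dy":-47.5,"dz":-52.5,"spin":-1.5},{"dx":2.7,"dy":-47.5,"dz":-52.5,"spin":-1.5},{"dx":2.7,"dy":-47.5,"dz":-52.5,"spin":-1.5},{"dx":2.7,"dy":-47.5,"dz":-52.5,"spin":-1.5},{"dx":2.7,"dy":-47.5,"dz":-52.5,"spin":-1.5},{"dx":2.7,"dy":-47.5,"dz":-52.5,"spin":-1.5},{"dx":2.7,"dy":-47.5,"dz":-52.5,"spin":-1.5},{"dx":2.7,"dy":-47.5,"dz":-52.5,"spin":-1.5},{"dx":2.7,"dy":-47.5,"dz":-52.5,"spin":-1.5},{"dx":2.7,"dy":-47.5,"dz":-52.5,"spin":-1.5},{"dx":2.7,"dy":-47.5,"dz":-52.5,"spin":-1.5},{"dx":2.7,"dy":-47.5,"dz":-52.5,"spin":-1.5},{"dx":2.7,"dy":-47.5,"dz":-52.5,"spin":-1.5}]' 0
python3 - <<'E'
from h import *
print(sensors.get_obs()["joint_positions"])
go([518,98,60],np.radians(12))
w=pose();c=capture("wrist");cv2.imwrite("pics/w1.png",c["frame"])
print(proj(c,[493.8,118.4,112],wv(c,w)))
E
```

```text
time: 1.92
tool_pos: [517.7, 97.8, 199.3]
tcp_rot: [-1.378, 1.569, -2.737]
contact_force: [0.1, -0.0, -0.2]
grip_width: 0.7
[ 4.15189278e-02  3.69893845e-01  1.56175871e+00 -5.41889988e-04
  1.21127480e+00 -1.70129121e-01]
tcp [517.7  97.8 199.3] jawyaw 0.212 -> dx 13.92 dy 0.05 dz -0.02 spin 0.002399336212740577 |d| 139 mm
[259.26345668 185.02211758]
```

View pics/w1.png

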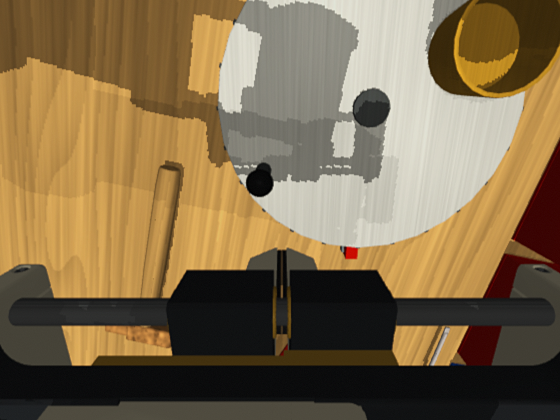

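The ball at (259,182) sits where predicted, so I'll descend and push.

```bash
python3 -m crank '[{"dx":3.5},{"dx":7},{"dx":10.5},{"dx":13.5},{"dx":13.7},{"dx":13.7}]'
python3 - <<'E'
from h import *
R,p=pose();print(p.round(1),sensors.get_obs()["contact_force"])
for a in [237,228,219,210,201,192,183,174,166,162]:
    P=[584.5+122*np.cos(np.radians(a)),200+122*np.sin(np.radians(a)),62];print(a,(R.T@(np.array(P)-p)/10).round(2))
E
```

```text
[517.6  97.2 199.5] [ 0.19796585  0.85054572 -0.13225893]
237 [13.75  0.07 -0.04]
228 [13.75 -1.17 -1.5 ]
219 [13.75 -2.17 -3.13]
210 [13.75 -2.9  -4.9 ]
201 [13.75 -3.35 -6.76]
192 [13.75 -3.5  -8.67]
183 [ 13.75  -3.34 -10.58]
174 [ 13.75  -2.9  -12.44]
166 [ 13.75  -2.26 -14.02]
162 [ 13.75  -1.86 -14.77]invalid input at $[0]: expected keys dx, dy, dz, spin
```

```bash
python3 -m crank '[{"dx":3.5,"dy":0,"dz":0,"spin":0},{"dx":7,"dy":0,"dz":0,"spin":0},{"dx":10.5,"dy":0,"dz":0,"spin":0},{"dx":13.5,"dy":0,"dz":0,"spin":0},{"dx":13.7,"dy":0,"dz":0,"spin":0},{"dx":13.7,"dy":0,"dz":0,"spin":0}]'
python3 -m crank '[{"dx":0,"dy":-0.6,"dz":-0.7,"spin":0},{"dx":0,"dy":-1.2,"dz":-1.5,"spin":0},{"dx":0,"dy":-1.7,"dz":-2.3,"spin":0},{"dx":0,"dy":-2.2,"dz":-3.1,"spin":0},{"dx":0,"dy":-2.55,"dz":-4,"spin":0},{"dx":0,"dy":-2.9,"dz":-4.9,"spin":0},{"dx":0,"dy":-3.15,"dz":-5.8,"spin":0},{"dx":0,"dy":-3.35,"dz":-6.8,"spin":0},{"dx":0,"dy":-3.45,"dz":-7.7,"spin":0},{"dx":0,"dy":-3.5,"dz":-8.7,"spin":0}]'
```

```text
time: 2.47
tool_pos: [517.1, 96.7, 62.2]
tcp_rot: [-1.68, 1.568, -3.042]
contact_force: [-0.0, 0.3, 0.5]
grip_width: 0.4
time: 3.3
tool_pos: [466.6, 176.3, 63.9]
tcp_rot: [1.302, 1.567, -0.057]
contact_force: [7.2, -5.0, -0.4]
grip_width: 0.6
```

```bash
python3 -m crank '[{"dx":0,"dy":0.05,"dz":-1,"spin":0},{"dx":0,"dy":0.15,"dz":-1.9,"spin":0},{"dx":0,"dy":0.35,"dz":-2.8,"spin":0},{"dx":0,"dy":0.6,"dz":-3.7,"spin":0},{"dx":0,"dy":0.9,"dz":-4.6,"spin":0},{"dx":0,"dy":1.25,"dz":-5.3,"spin":0},{"dx":0,"dy":1.65,"dz":-6.1,"spin":0},{"dx":0,"dy":2.2,"dz":-7.0,"spin":0},{"dx":0,"dy":2.2,"dz":-7.0,"spin":0}]'
python3 - <<'E'
from h import *
c=capture("top");cv2.imwrite("pics/t2.png",cv2.resize(c["frame"][130:330,150:450],None,fx=2.6,fy=2.6))
E
```

```text
time: 4.05
tool_pos: [472.7, 250.8, 62.9]
tcp_rot: [2.604, 1.57, 1.246]
contact_force: [1.1, -0.2, 0.3]
grip_width: 0.5
```

View pics/t2.png

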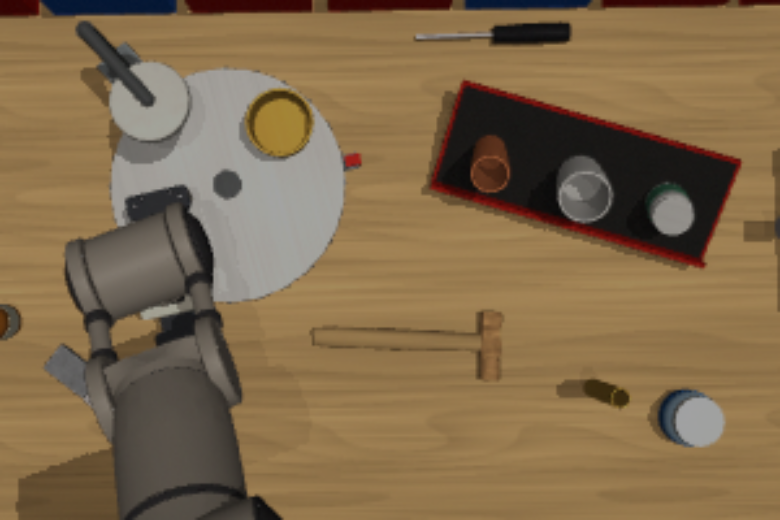

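```bash
python3 -m crank '[{"dx":-4,"dy":0,"dz":0,"spin":0},{"dx":-8,"dy":0,"dz":0,"spin":0},{"dx":-12,"dy":0,"dz":0,"spin":0},{"dx":-16,"dy":0,"dz":0,"spin":0},{"dx":-20,"dy":0,"dz":0,"spin":0},{"dx":-20,"dy":0,"dz":0,"spin":0}]'
python3 - <<'E'
from h import *
go([545,-231,260],1.279)
E
```

```text
time: 4.6
tool_pos: [474.9, 249.9, 270.8]
tcp_rot: [1.742, 1.558, 0.382]
contact_force: [-0.1, 0.3, 0.4]
grip_width: 0.4
tcp [474.9 249.9 270.8] jawyaw 0.211 -> dx 0.93 dy -3.24 dz 48.49 spin -1.0676900725811485 |d| 486 mm
```

```bash
python3 -m crank '[{"dx":0,"dy":-1,"dz":12,"spin":-0.3},{"dx":0,"dy":-2,"dz":24,"spin":-0.6},{"dx":0,"dy":-3.2,"dz":36,"spin":-1.07},{"dx":0,"dy":-3.2,"dz":48.5,"spin":-1.07},{"dx":0,"dy":-3.2,"dz":48.5,"spin":-1.07},{"dx":0,"dy":-3.2,"dz":48.5,"spin":-1.07},{"dx":0,"dy":-3.2,"dz":48.5,"spin":-1.07},{"dx":0,"dy":-3.2,"dz":48.5,"spin":-1.07},{"dx":0,"dy":-3.2,"dz":48.5,"spin":-1.07},{"dx":0,"dy":-3.2,"dz":48.5,"spin":-1.07},{"dx":0,"dy":-3.2,"dz":48.5,"spin":-1.07},{"dx":0,"dy":-3.2,"dz":48.5,"spin":-1.07},{"dx":0,"dy":-3.2,"dz":48.5,"spin":-1.07},{"dx":0,"dy":-3.2,"dz":48.5,"spin":-1.07},{"dx":0,"dy":-3.2,"dz":48.5,"spin":-1.07},{"dx":0,"dy":-3.2,"dz":48.5,"spin":-1.07}]' 100
python3 - <<'E'
from h import *
w=pose();print(w[1].round(1));V=None
c=capture("wrist");cv2.imwrite("pics/w3.png",c["frame"]);V=wv(c,w)
print("pred mouth",proj(c,[555.9,-233.6,136.8],V),"slim",proj(c,[583.4,-119.7,156.5],V), "foot",proj(c,[589.5,-243.6,52],V))
c=capture("top");cv2.imwrite("pics/t3.png",cv2.resize(c["frame"][130:330,150:450],None,fx=2.6,fy=2.6))
E
```

```text
time: 5.93
tool_pos: [542.4, -231.3, 262.1]
tcp_rot: [2.561, 1.569, 2.271]
contact_force: [-0.3, 0.2, -0.3]
grip_width: 91.9
[ 542.4 -231.3  262.1]
pred mouth [283.58960369 215.68945645] slim [411.80860004 216.3814027 ] foot [283.03377551 219.92978485]
```

View pics/w3.png

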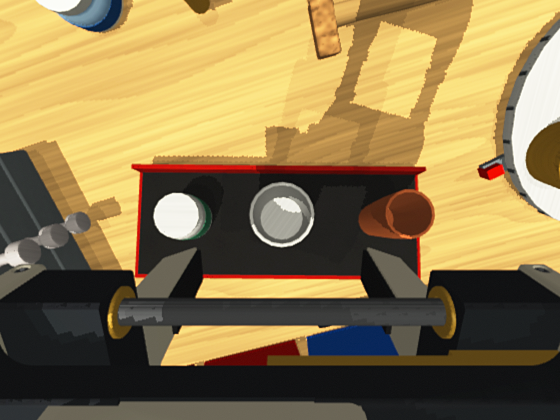

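View pics/t3.png

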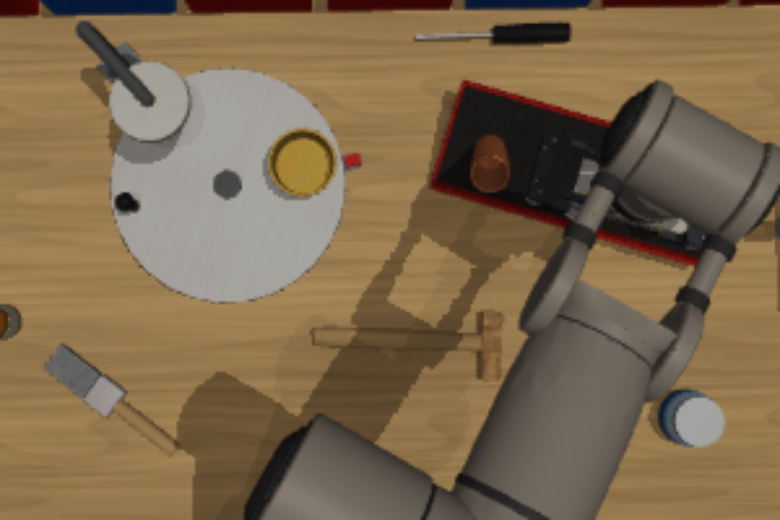

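```bash
python3 - <<'E'
from h import *
w=pose();go([560.4,-235,107],1.279)
c=capture("wrist");V=wv(c,w)
g=cv2.GaussianBlur(c["frame"],(3,3),0);hsv=cv2.cvtColor(g,cv2.COLOR_BGR2HSV)
for n,m,roi in [("mid",(hsv[...,2]>75)&(hsv[...,1]<60),(170,260,235,330)),("slim",(hsv[...,1]>110)&(hsv[...,2]>60)&(hsv[...,0]<14),(180,245,350,440))]:
    r=np.zeros(m.shape,np.uint8);a=roi;r[a[0]:a[1],a[2]:a[3]]=m[a[0]:a[1],a[2]:a[3]]
    cs,_=cv2.findContours(r,cv2.RETR_EXTERNAL,cv2.CHAIN_APPROX_NONE);k=max(cs,key=cv2.contourArea);print(n,cv2.fitEllipse(k),cv2.boundingRect(k))
print("pix 64mm",proj(c,[555.9,-233.6+32,136.8],V)-proj(c,[555.9,-233.6-32,136.8],V))
print([onz(c,(282,215),z,V).round(1) for z in (130,137,144)], [onz(c,(411,213),z,V).round(1) for z in (150,156,162)])
E
```

```text
tcp [ 542.8 -230.7  262.7] jawyaw 1.282 -> dx 15.57 dy 0.08 dz 1.82 spin 0.0034889521432768245 |d| 157 mm
mid ((280.6660461425781, 213.9564971923828), (64.58431243896484, 64.90592193603516), 17.8972110748291) (248, 181, 66, 67)
slim ((398.7109680175781, 214.80581665039062), (55.0471076965332, 75.92256164550781), 74.94951629638672) (357, 180, 76, 65)
pix 64mm [ 62.49998513 -17.4703156 ]
[array([ 557.7, -235.1,  130. ]), array([ 555.4, -234.4,  137. ]), array([ 553.1, -233.8,  144. ])] [array([ 583.4, -117. ,  150. ]), array([ 580.7, -119. ,  156. ]), array([ 578., -121.,  162.])]
```

```bash
python3 -m crank '[{"dx":2,"dy":0.1,"dz":0.9,"spin":0},{"dx":5,"dy":0.1,"dz":1.8,"spin":0},{"dx":8,"dy":0.1,"dz":1.8,"spin":0},{"dx":11,"dy":0.1,"dz":1.8,"spin":0},{"dx":13.5,"dy":0.1,"dz":1.8,"spin":0},{"dx":15,"dy":0.1,"dz":1.8,"spin":0},{"dx":15.5,"dy":0.1,"dz":1.8,"spin":0},{"dx":15.5,"dy":0.1,"dz":1.8,"spin":0},{"dx":15.5,"dy":0.1,"dz":1.8,"spin":0}]' 100
python3 - <<'E'
from h import *
print(pose()[1].round(1))
c=capture("side");cv2.imwrite("pics/s4.png",cv2.resize(c["frame"][110:330,200:400],None,fx=2.7,fy=2.7,interpolation=cv2.INTER_CUBIC))
c=capture("wrist");cv2.imwrite("pics/w4.png",c["frame"])
E
```

```text
time: 6.83
tool_pos: [561.1, -236.0, 108.8]
tcp_rot: [-0.268, 1.569, -0.557]
contact_force: [0.7, 0.1, 0.4]
grip_width: 91.8
[ 561.1 -236.   108.8]
```

View pics/s4.png

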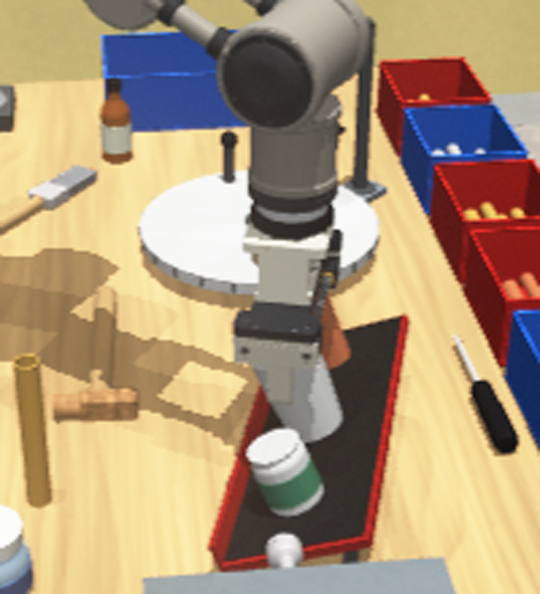

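View pics/w4.png

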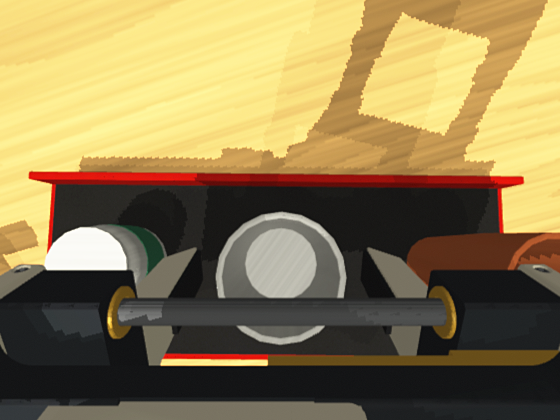

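```bash
python3 -m crank '[{"dx":0,"dy":0,"dz":0,"spin":0},{"dx":0,"dy":0,"dz":0,"spin":0},{"dx":0,"dy":0,"dz":0,"spin":0},{"dx":0,"dy":0,"dz":0,"spin":0},{"dx":0,"dy":0,"dz":0,"spin":0},{"dx":0,"dy":0,"dz":0,"spin":0}]' 0
python3 -c "
from h import *
o=sensors.get_obs();print(np.round(o['contact_force'],1),np.round(o['moment'],2),pose()[1].round(1))"
```

```text
time: 7.43
tool_pos: [560.5, -236.5, 108.0]
tcp_rot: [-0.729, 1.57, -1.019]
contact_force: [-0.3, 0.7, 1.8]
grip_width: 64.6
[-0.3  0.7  1.8] [ 0.03  0.   -0.02] [ 560.5 -236.5  108. ]
```

```bash
python3 -m crank '[{"dx":-0.2,"dy":0,"dz":0.3,"spin":0},{"dx":-0.4,"dy":0,"dz":0.66,"spin":0},{"dx":-0.6,"dy":0,"dz":1.0,"spin":0},{"dx":-0.85,"dy":0,"dz":1.37,"spin":0},{"dx":-0.85,"dy":0,"dz":1.37,"spin":0}]' 0
python3 - <<'E'
from h import *
o=sensors.get_obs();print(np.round(o['contact_force'],1),np.round(o['moment'],2),pose()[1].round(1))
c=capture("side");cv2.imwrite("pics/s5.png",cv2.resize(c["frame"][180:330,200:400],None,fx=4,fy=4,interpolation=cv2.INTER_CUBIC))
c=capture("wrist");cv2.imwrite("pics/w5.png",c["frame"])
E
```

```text
time: 7.85
tool_pos: [574.7, -240.7, 116.7]
tcp_rot: [-0.203, 1.569, -0.492]
contact_force: [-0.5, -0.4, -1.8]
grip_width: 64.5
[-0.5 -0.4 -1.8] [ 0.09 -0.15 -0.03] [ 574.7 -240.7  116.7]
```

View pics/s5.png

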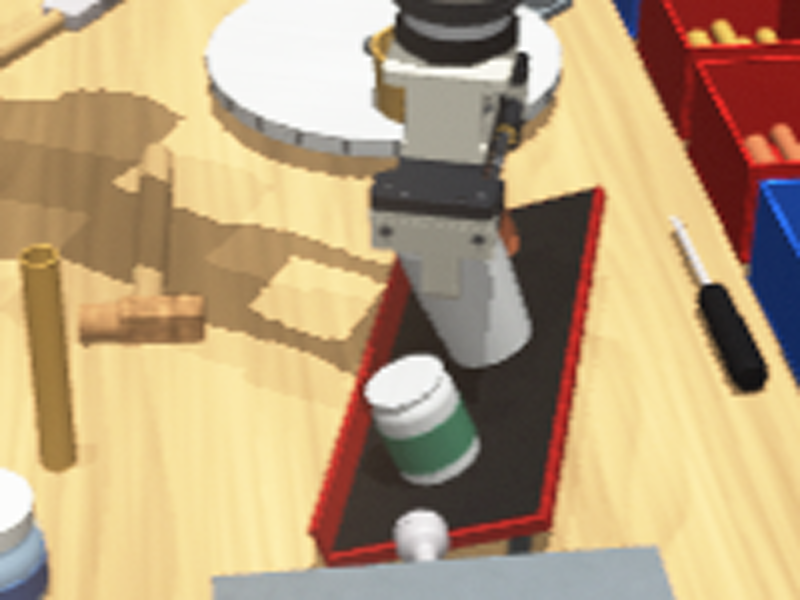

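View pics/w5.png

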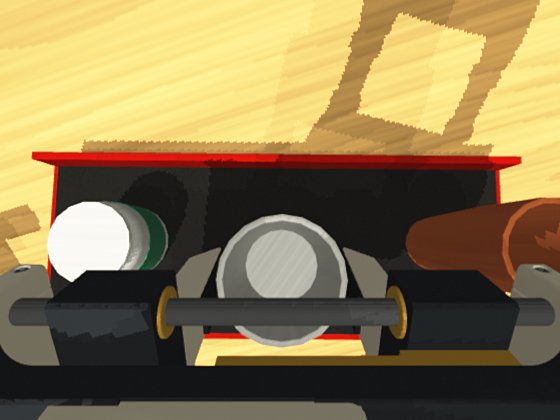

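```bash
python3 -m crank '[{"dx":0.15,"dy":0,"dz":0,"spin":0},{"dx":0.3,"dy":0,"dz":0,"spin":0},{"dx":0.4,"dy":0,"dz":0,"spin":0},{"dx":0.4,"dy":0,"dz":0,"spin":0}]' 0
python3 -m crank '[{"dx":0,"dy":0,"dz":0.3,"spin":0},{"dx":0,"dy":0,"dz":0.6,"spin":0},{"dx":0,"dy":0,"dz":0.6,"spin":0}]' 0
python3 - <<'E'
from h import *
o=sensors.get_obs();print(np.round(o['contact_force'],1),np.round(o['moment'],2),pose()[1].round(1))
c=capture("wrist");cv2.imwrite("pics/w6.png",c["frame"])
E
```

```text
time: 8.28
tool_pos: [573.4, -240.2, 113.6]
tcp_rot: [-0.552, 1.57, -0.842]
contact_force: [-3.8, 1.7, 7.3]
grip_width: 64.4
time: 8.53
tool_pos: [575.2, -240.8, 114.6]
tcp_rot: [-3.127, 1.562, 2.867]
contact_force: [-21.0, 5.9, 23.2]
grip_width: 64.8
[-21.    5.9  23.2] [ 1.19  3.54 -0.03] [ 575.2 -240.8  114.6]
```

View pics/w6.png

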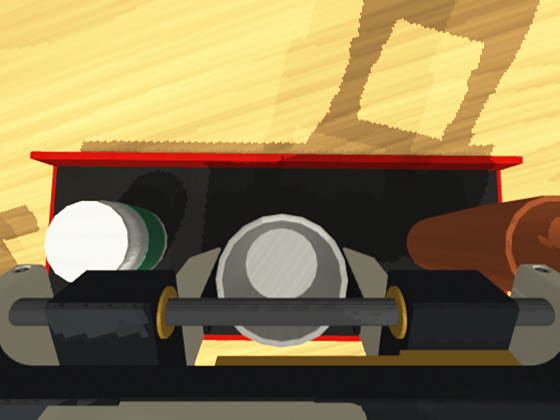

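```bash
python3 -m crank '[{"dx":-0.25,"dy":0,"dz":0.1,"spin":0},{"dx":-0.4,"dy":0,"dz":0.3,"spin":0},{"dx":-0.55,"dy":0,"dz":0.5,"spin":0},{"dx":-0.55,"dy":0,"dz":0.5,"spin":0}]' 0
python3 - <<'E'
from h import *
o=sensors.get_obs();print(np.round(o['contact_force'],1),np.round(o['moment'],2),pose()[1].round(1))
c=capture("wrist");cv2.imwrite("pics/w7.png",c["frame"])
E
```

```text
time: 8.92
tool_pos: [581.2, -242.5, 118.6]
tcp_rot: [3.126, 1.564, 2.836]
contact_force: [-13.5, 3.6, 10.9]
grip_width: 64.3
[-13.5   3.6  10.9] [ 0.78  2.34 -0.01] [ 581.2 -242.5  118.6]
```

View pics/w7.png

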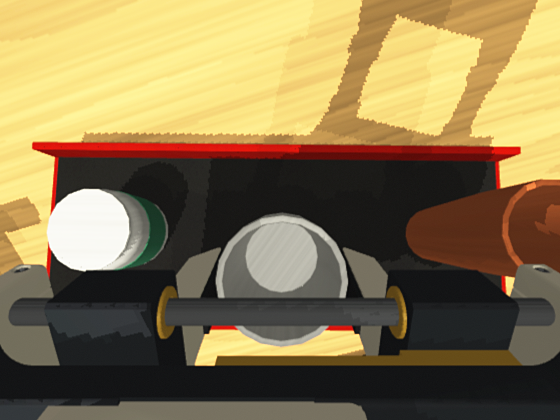

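Floor circle in the wrist view has moved from about (281,265) to (281,257): the cup is turning in the pads. Continuing.

```bash
python3 -m crank '[{"dx":-0.2,"dy":0,"dz":0.35,"spin":0},{"dx":-0.4,"dy":0,"dz":0.7,"spin":0},{"dx":-0.6,"dy":0,"dz":1.05,"spin":0},{"dx":-0.75,"dy":0,"dz":1.4,"spin":0},{"dx":-0.75,"dy":0,"dz":1.4,"spin":0}]' 0
python3 - <<'E'
from h import *
o=sensors.get_obs();print(np.round(o['contact_force'],1),np.round(o['moment'],2),pose()[1].round(1))
c=capture("wrist");cv2.imwrite("pics/w8.png",c["frame"])
c=capture("side");cv2.imwrite("pics/s8.png",cv2.resize(c["frame"][180:330,200:400],None,fx=4,fy=4,interpolation=cv2.INTER_CUBIC))
E
```

```text
time: 9.38
tool_pos: [596.1, -247.1, 126.1]
tcp_rot: [-3.107, 1.567, 2.887]
contact_force: [-8.6, 4.5, 8.2]
grip_width: 64.6
[-8.6  4.5  8.2] [0.6  1.5  0.02] [ 596.1 -247.1  126.1]
```

View pics/w8.png

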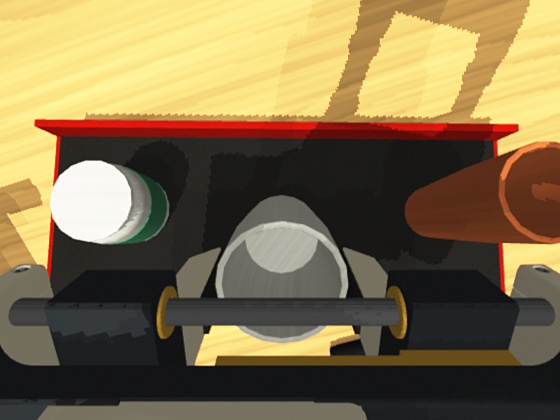

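View pics/s8.png

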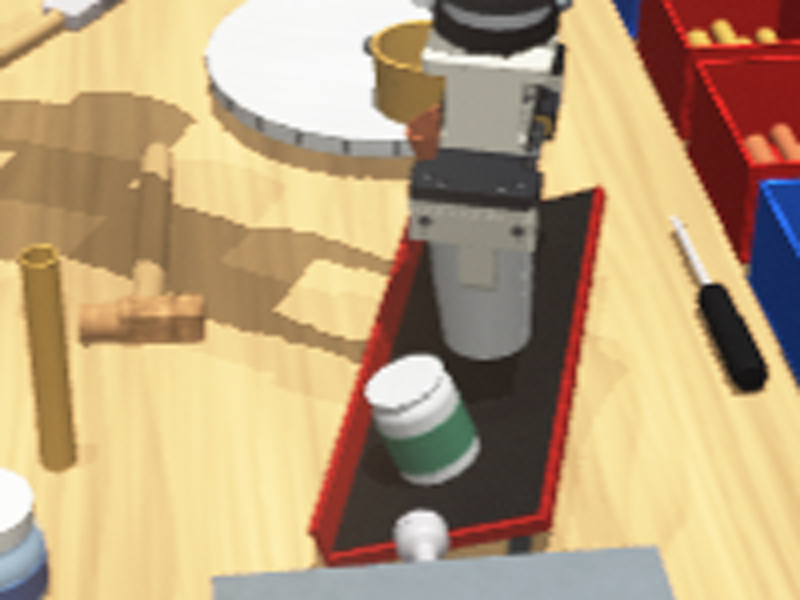

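```bash
cat >> h.py <<'E'
def tiltpix(h,H,fl):
    w=pose();c=capture("wrist");V=wv(c,w);R,p=w
    g=p-19*R[:,0]
    for phi in (0.4,.3,.2,.15,.1,.05,0,-.05,-.1):
        a=-np.sin(phi)*R[:,2]-np.cos(phi)*R[:,0]   # top leans to tool -z
        print(phi,"mouth",proj(c,g+(H-h)*a,V).round(1),"floor",proj(c,g-(h-fl)*a,V).round(1))
    return c
E
python3 - <<'E'
from h import *
c=tiltpix(80,90,20)
E
```

```text
0.4 mouth [282.6 284.7] floor [282.2 269.2]
0.3 mouth [282.6 286.8] floor [282.2 260.8]
0.2 mouth [282.6 288.8] floor [282.3 252.5]
0.15 mouth [282.6 289.8] floor [282.3 248.4]
0.1 mouth [282.6 290.7] floor [282.3 244.4]
0.05 mouth [282.6 291.6] floor [282.3 240.4]
0 mouth [282.6 292.5] floor [282.3 236.4]
-0.05 mouth [282.6 293.4] floor [282.3 232.5]
-0.1 mouth [282.6 294.3] floor [282.3 228.7]
```

```bash
python3 -m crank '[{"dx":-0.15,"dy":0,"dz":0.35,"spin":0},{"dx":-0.3,"dy":0,"dz":0.7,"spin":0},{"dx":-0.45,"dy":0,"dz":1.05,"spin":0},{"dx":-0.5,"dy":0,"dz":1.25,"spin":0},{"dx":-0.5,"dy":0,"dz":1.25,"spin":0}]' 0
python3 - <<'E'
from h import *
o=sensors.get_obs();print(np.round(o['contact_force'],1),np.round(o['moment'],2),pose()[1].round(1))
c=capture("wrist");cv2.imwrite("pics/w9.png",c["frame"])
c=capture("side");cv2.imwrite("pics/s9.png",cv2.resize(c["frame"][180:330,200:400],None,fx=4,fy=4,interpolation=cv2.INTER_CUBIC))
E
```

```text
time: 9.95
tool_pos: [608.4, -250.7, 130.2]
tcp_rot: [3.133, 1.568, 2.843]
contact_force: [-6.3, 0.9, 4.5]
grip_width: 64.4
[-6.3  0.9  4.5] [0.45 1.   0.01] [ 608.4 -250.7  130.2]
```

View pics/w9.png

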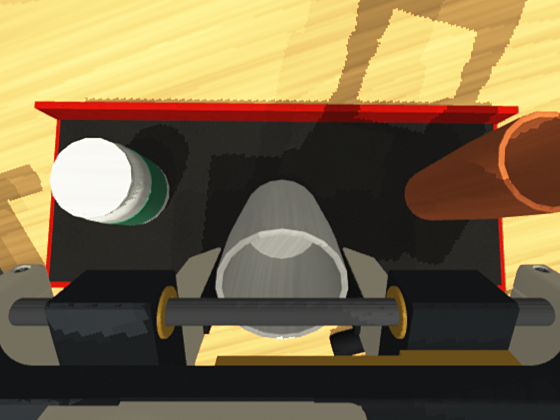

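View pics/s9.png

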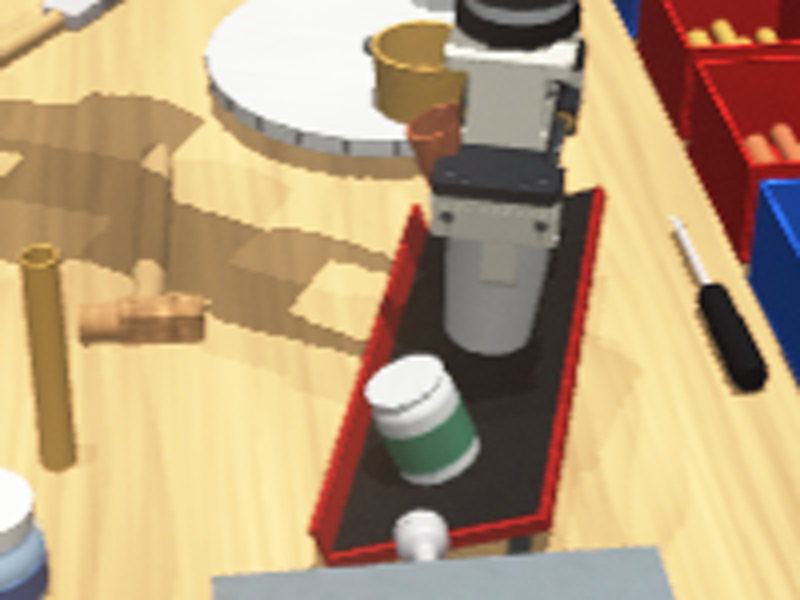

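```bash
python3 -m crank '[{"dx":-1,"dy":0,"dz":0,"spin":0},{"dx":-3,"dy":0,"dz":0,"spin":0},{"dx":-6,"dy":0,"dz":0,"spin":0},{"dx":-9,"dy":0,"dz":0,"spin":0},{"dx":-11.5,"dy":0,"dz":0,"spin":0},{"dx":-13,"dy":0,"dz":0,"spin":0},{"dx":-13,"dy":0,"dz":0,"spin":0}]' 0
python3 - <<'E'
from h import *
o=sensors.get_obs();print(np.round(o['contact_force'],1),pose()[1].round(1),o["grip_width"])
c=capture("top");cv2.imwrite("pics/t10.png",cv2.resize(c["frame"][140:260,180:310],None,fx=4.6,fy=4.6,interpolation=cv2.INTER_CUBIC))
hsv=cv2.cvtColor(c["frame"],cv2.COLOR_BGR2HSV)
m=((hsv[...,0]>12)&(hsv[...,0]<32)&(hsv[...,1]>150)).astype(np.uint8);r=np.zeros_like(m);r[165:225,245:285]=m[165:225,245:285]
cs,_=cv2.findContours(r,cv2.RETR_EXTERNAL,cv2.CHAIN_APPROX_NONE);k=max(cs,key=cv2.contourArea);print(cv2.boundingRect(k))
(e,ax,an)=cv2.fitEllipse(k);print(e,ax,onz(c,e,95),onz(c,e,90))
print("pred px",proj(c,[605,102,95]))
s=capture("side");cv2.imwrite("pics/s10.png",cv2.resize(s["frame"][110:330,200:400],None,fx=2.7,fy=2.7,interpolation=cv2.INTER_CUBIC))
print("side pred rim",(proj(s,[605,102,95])-[200,110])*2.7)
E
```

```text
time: 10.63
tool_pos: [611.1, -251.8, 265.4]
tcp_rot: [-0.206, 1.562, -0.496]
contact_force: [-0.1, 0.2, -1.2]
grip_width: 64.3
[-0.1  0.2 -1.2] [ 611.1 -251.8  265.4] 64.25582177647495
(253, 180, 26, 25)
(265.845458984375, 192.02243041992188) (24.567672729492188, 24.848230361938477) [605.90047554 102.94150404  95.        ] [606.47781628 103.14817626  90.        ]
pred px [266.14466241 192.29918803]
side pred rim [285.28040717 219.7094822 ]
```

View pics/t10.png

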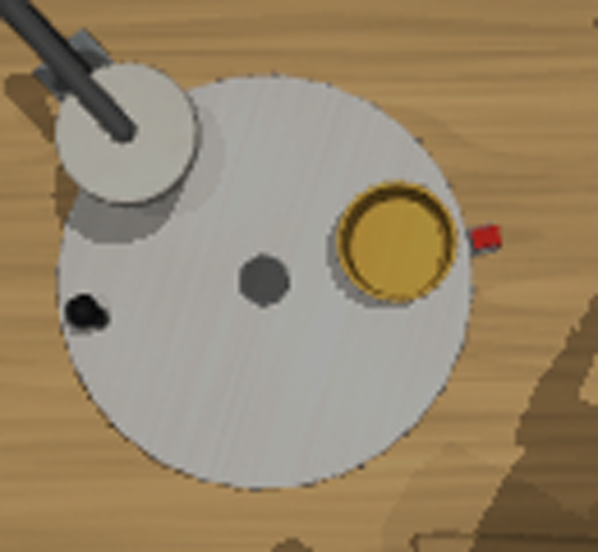

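View pics/s10.png

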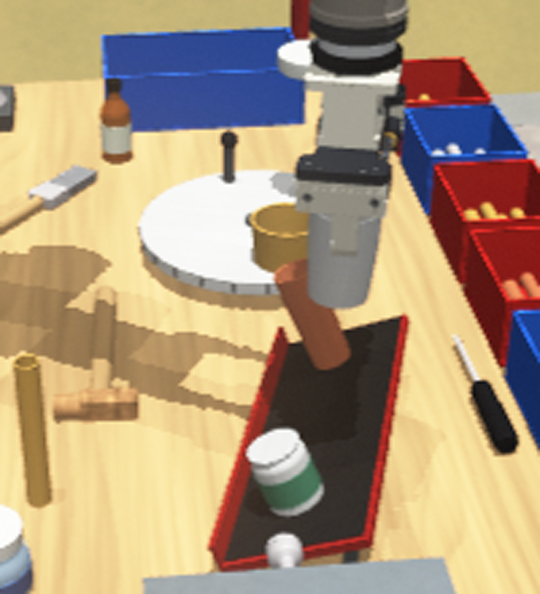

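```bash
python3 - <<'E'
from h import *
go([605.5,102.7,262],1.279)
E
```

```text
tcp [ 609.6 -251.   260.3] jawyaw 1.281 -> dx -0.19 dy 33.78 dz -10.50 spin 0.0019293588987641108 |d| 354 mm
```

```bash
python3 -m crank '[{"dx":0,"dy":1.5,"dz":-0.5,"spin":0},{"dx":0,"dy":4,"dz":-1.2,"spin":0},{"dx":0,"dy":7.5,"dz":-2.3,"spin":0},{"dx":0,"dy":11,"dz":-3.4,"spin":0},{"dx":0,"dy":14.5,"dz":-4.5,"spin":0},{"dx":0,"dy":18,"dz":-5.6,"spin":0},{"dx":0,"dy":21.5,"dz":-6.7,"spin":0},{"dx":0,"dy":25,"dz":-7.8,"spin":0},{"dx":0,"dy":28.5,"dz":-8.9,"spin":0},{"dx":0,"dy":31.5,"dz":-9.8,"spin":0},{"dx":0,"dy":33.2,"dz":-10.3,"spin":0},{"dx":0,"dy":33.8,"dz":-10.5,"spin":0},{"dx":0,"dy":33.8,"dz":-10.5,"spin":0},{"dx":0,"dy":33.8,"dz":-10.5,"spin":0}]' 0
python3 - <<'E'
from h import *
go([605.5,102.7,130],1.279)
s=capture("side");cv2.imwrite("pics/s11.png",cv2.resize(s["frame"][80:250,220:400],None,fx=3.5,fy=3.5,interpolation=cv2.INTER_CUBIC))
w=pose();c=tiltpix(80,90,20);cv2.imwrite("pics/w11.png",c["frame"])
E
```

```text
time: 11.9
tool_pos: [605.0, 102.6, 259.1]
tcp_rot: [-2.48, 1.569, -2.769]
contact_force: [0.0, -0.3, -2.4]
grip_width: 64.6
tcp [605.  102.6 259.1] jawyaw 1.281 -> dx 12.91 dy 0.04 dz 0.07 spin 0.00245476590896887 |d| 129 mm
0.4 mouth [282.6 284.7] floor [282.2 269.2]
0.3 mouth [282.6 286.8] floor [282.2 260.8]
0.2 mouth [282.6 288.8] floor [282.3 252.5]
0.15 mouth [282.6 289.8] floor [282.3 248.4]
0.1 mouth [282.6 290.7] floor [282.3 244.4]
0.05 mouth [282.6 291.6] floor [282.3 240.4]
0 mouth [282.6 292.5] floor [282.3 236.4]
-0.05 mouth [282.6 293.4] floor [282.3 232.5]
-0.1 mouth [282.6 294.2] floor [282.3 228.7]
```

View pics/s11.png

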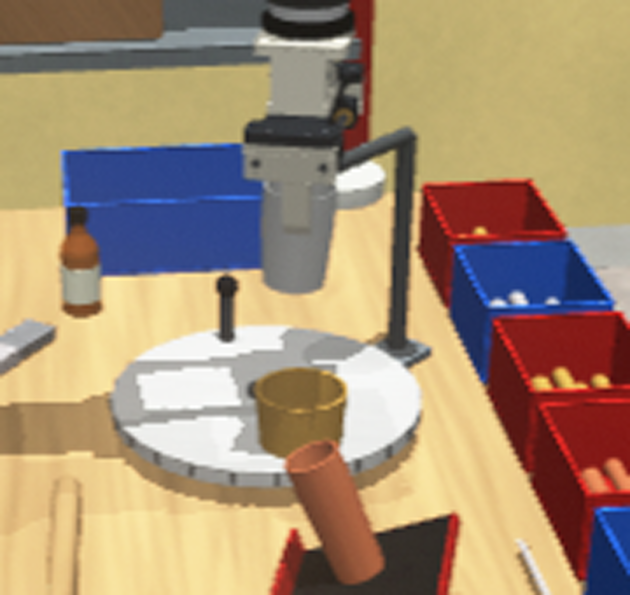

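View pics/w11.png

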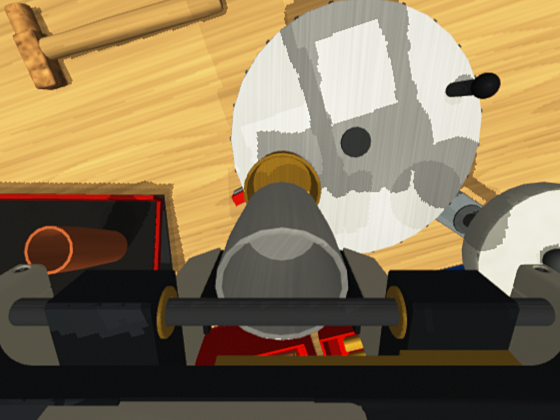

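```bash
python3 -m crank '[{"dx":1.5,"dy":0,"dz":0,"spin":0},{"dx":4,"dy":0,"dz":0,"spin":0},{"dx":6.5,"dy":0,"dz":0,"spin":0},{"dx":9,"dy":0,"dz":0,"spin":0},{"dx":11,"dy":0,"dz":0,"spin":0},{"dx":12.4,"dy":0,"dz":0,"spin":0},{"dx":12.9,"dy":0,"dz":0,"spin":0},{"dx":12.9,"dy":0,"dz":0,"spin":0}]' 0
python3 - <<'E'
from h import *
o=sensors.get_obs();print(np.round(o['contact_force'],1));go([605.5,102.7,120])
s=capture("side");cv2.imwrite("pics/s12.png",cv2.resize(s["frame"][120:250,240:400],None,fx=4.5,fy=4.5,interpolation=cv2.INTER_CUBIC))
E
```

```text
time: 12.67
tool_pos: [604.9, 101.6, 129.9]
tcp_rot: [-2.728, 1.568, -3.02]
contact_force: [-0.8, 0.3, -1.6]
grip_width: 64.3
[-0.8  0.3 -1.6]
tcp [604.9 101.6 129.9] jawyaw 1.279 -> dx 0.99 dy 0.13 dz 0.03 spin None |d| 10 mm
```

View pics/s12.png

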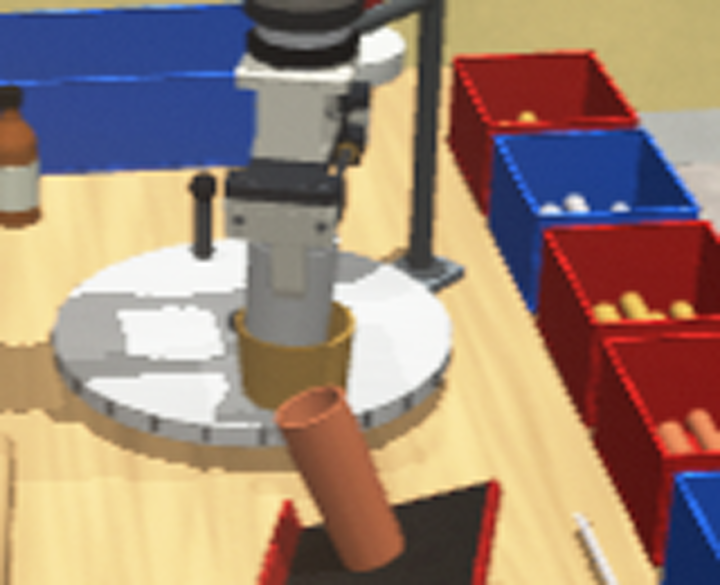

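```bash
python3 -m crank '[{"dx":0.3,"dy":0.1,"dz":0,"spin":0},{"dx":0.6,"dy":0.1,"dz":0.1,"spin":0},{"dx":0.8,"dy":0.1,"dz":0.1,"spin":0},{"dx":0.8,"dy":0.1,"dz":0.1,"spin":0},{"dx":0.8,"dy":0.1,"dz":0.1,"spin":0}]' 0
python3 -m crank '[{"dx":0.1,"dy":0,"dz":0,"spin":0},{"dx":0.2,"dy":0,"dz":0,"spin":0},{"dx":0.2,"dy":0,"dz":0,"spin":0}]' 0
python3 -m crank '[{"dx":0.1,"dy":0,"dz":0,"spin":0},{"dx":0.2,"dy":0,"dz":0,"spin":0},{"dx":0.2,"dy":0,"dz":0,"spin":0}]' 0
```

```text
time: 13.13
tool_pos: [606.7, 103.6, 123.3]
tcp_rot: [-0.159, 1.571, -0.449]
contact_force: [0.0, 0.4, -2.4]
grip_width: 64.6
time: 13.38
tool_pos: [606.6, 103.6, 121.0]
tcp_rot: [-2.311, 1.571, -2.601]
contact_force: [-0.6, 0.2, -2.0]
grip_width: 64.2
time: 13.63
tool_pos: [606.6, 103.6, 118.9]
tcp_rot: [-2.626, 1.57, -2.916]
contact_force: [-0.6, 0.3, -2.6]
grip_width: 64.4
```

```bash
for i in 1 2 3; do python3 -m crank '[{"dx":0.1,"dy":0,"dz":0,"spin":0},{"dx":0.2,"dy":0,"dz":0,"spin":0},{"dx":0.2,"dy":0,"dz":0,"spin":0}]' 0; done
```

```text
time: 13.88
tool_pos: [606.6, 103.5, 116.9]
tcp_rot: [-2.507, 1.57, -2.797]
contact_force: [-0.4, 0.5, -1.4]
grip_width: 64.2
time: 14.13
tool_pos: [607.2, 103.8, 115.8]
tcp_rot: [0.48, 1.569, 0.19]
contact_force: [-0.3, 0.9, 1.8]
grip_width: 64.9
time: 14.38
tool_pos: [608.1, 104.3, 115.5]
tcp_rot: [0.509, 1.566, 0.22]
contact_force: [-2.8, 2.2, 9.7]
grip_width: 64.1
```

```bash
python3 -m crank '[{"dx":-0.1,"dy":0,"dz":0,"spin":0},{"dx":-0.15,"dy":0,"dz":0,"spin":0},{"dx":-0.15,"dy":0,"dz":0,"spin":0}]' 0
python3 -m crank '[{"dx":0,"dy":0,"dz":0,"spin":0},{"dx":0,"dy":0,"dz":0,"spin":0},{"dx":0,"dy":0,"dz":0,"spin":0},{"dx":0,"dy":0,"dz":0,"spin":0}]' 78
python3 -m crank '[{"dx":0,"dy":0,"dz":0,"spin":0},{"dx":0,"dy":0,"dz":0,"spin":0},{"dx":0,"dy":0,"dz":0,"spin":0}]' 100
python3 - <<'E'
from h import *
c=capture("wrist");cv2.imwrite("pics/w13.png",c["frame"])
s=capture("side");cv2.imwrite("pics/s13.png",cv2.resize(s["frame"][120:250,240:400],None,fx=4.5,fy=4.5,interpolation=cv2.INTER_CUBIC))
E
```

```text
time: 14.63
tool_pos: [607.2, 103.8, 115.6]
tcp_rot: [0.491, 1.569, 0.201]
contact_force: [-0.8, 1.5, 6.9]
grip_width: 64.8
time: 14.97
tool_pos: [606.4, 103.4, 114.2]
tcp_rot: [-2.526, 1.57, -2.816]
contact_force: [-0.6, -0.3, 0.6]
grip_width: 71.5
time: 15.22
tool_pos: [606.7, 103.5, 114.5]
tcp_rot: [-2.313, 1.57, -2.603]
contact_force: [-0.9, 0.1, 0.1]
grip_width: 87.1
```

View pics/s13.png

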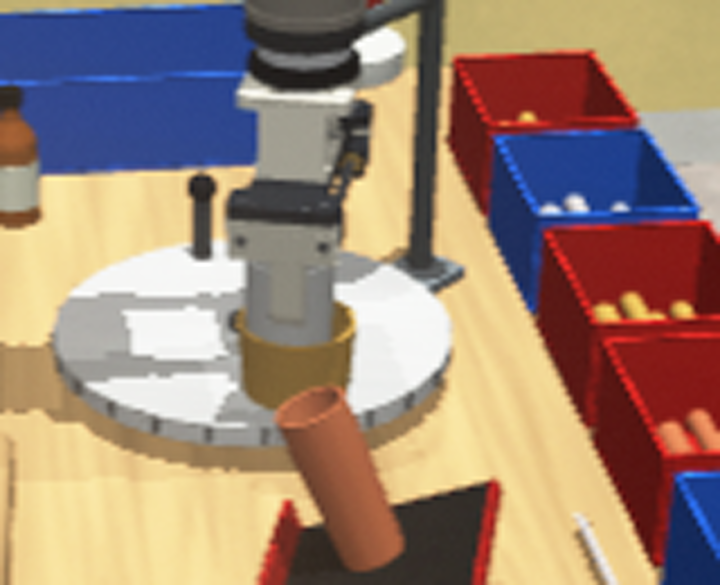

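View pics/w13.png

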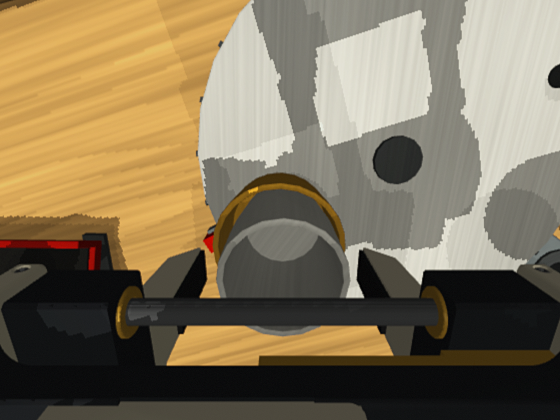

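```bash
python3 -m crank '[{"dx":-2,"dy":0,"dz":0,"spin":0},{"dx":-5,"dy":0,"dz":0,"spin":0},{"dx":-8,"dy":0,"dz":0,"spin":0},{"dx":-11.5,"dy":0,"dz":0,"spin":0},{"dx":-15,"dy":0,"dz":0,"spin":0},{"dx":-15,"dy":0,"dz":0,"spin":0}]' 100
python3 - <<'E'
from h import *
go([575,-117,270],1.279)
w=pose();c=capture("wrist");cv2.imwrite("pics/w14.png",c["frame"]);V=wv(c,w)
t=capture("top")
s=capture("side");cv2.imwrite("pics/s14.png",cv2.resize(s["frame"][120:250,240:400],None,fx=4.5,fy=4.5,interpolation=cv2.INTER_CUBIC))
for P in ([605.5,102.5,145],[605.5,102.5,75],[605.5,102.5,95]):print(proj(c,P,V).round(1),((proj(s,P)-[240,120])*4.5).round())
E
```

```text
time: 15.82
tool_pos: [609.4, 103.8, 272.9]
tcp_rot: [0.325, 1.557, 0.036]
contact_force: [0.6, 0.7, 0.8]
grip_width: 91.3
tcp [609.4 103.8 272.9] jawyaw 1.281 -> dx 0.23 dy -22.14 dz 3.01 spin 0.002163532138375057 |d| 223 mm
[279.1 196.5] [297. 257.]
[279.3 179.9] [296. 346.]
[279.2 184. ] [296. 321.]
```

View pics/s14.png

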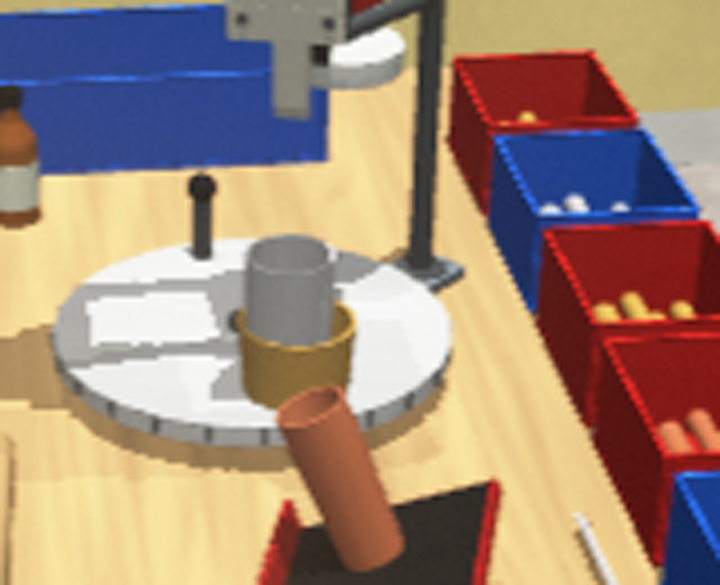

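View pics/w14.png

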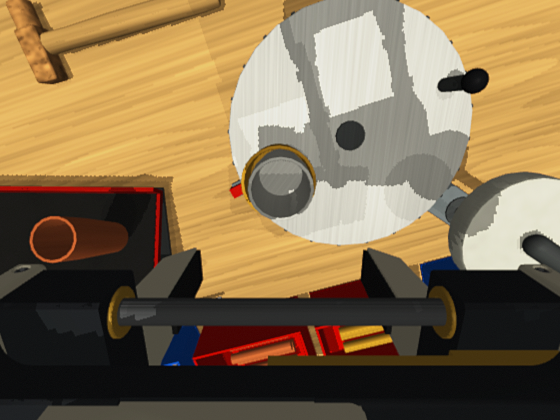

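```bash
python3 -m crank '[{"dx":0,"dy":-4,"dz":0.6,"spin":0},{"dx":0,"dy":-8,"dz":1.2,"spin":0},{"dx":0,"dy":-12,"dz":1.8,"spin":0},{"dx":0,"dy":-16,"dz":2.3,"spin":0},{"dx":0,"dy":-20,"dz":2.8,"spin":0},{"dx":0,"dy":-22.1,"dz":3,"spin":0},{"dx":0,"dy":-22.1,"dz":3,"spin":0},{"dx":0,"dy":-22.1,"dz":3,"spin":0},{"dx":0,"dy":-22.1,"dz":3,"spin":0}]' 100
python3 - <<'E'
from h import *
go([588,-121.2,123],1.279)
w=pose();c=capture("wrist");cv2.imwrite("pics/w15.png",c["frame"]);V=wv(c,w)
print(proj(c,[582,-119.4,156.5],V).round(1))
t=capture("top");cv2.imwrite("pics/t15.png",cv2.resize(t["frame"][140:260,180:310],None,fx=4.6,fy=4.6,interpolation=cv2.INTER_CUBIC))
print("mid mouth pred if at wide centre",((proj(t,[605.5,102.5,145])-[180,140])*4.6).round(1))
E
```

```text
time: 16.72
tool_pos: [572.0, -116.1, 263.4]
tcp_rot: [2.931, 1.568, 2.641]
contact_force: [0.3, -0.1, 0.5]
grip_width: 92.0
tcp [ 572.  -116.1  263.4] jawyaw 1.281 -> dx 14.04 dy -0.04 dz 1.72 spin 0.001984660175647468 |d| 141 mm
[281.7 219.2]
mid mouth pred if at wide centre [392.4 231.3]
```

View pics/w15.png

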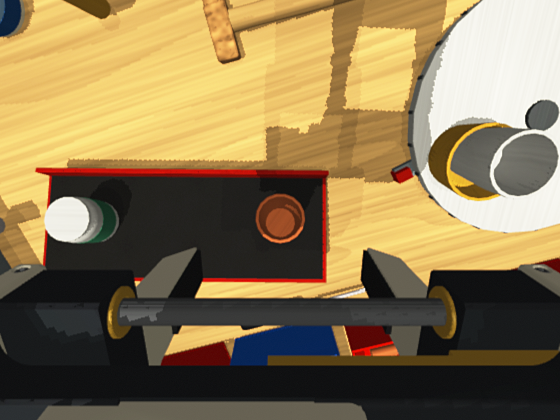

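View pics/t15.png

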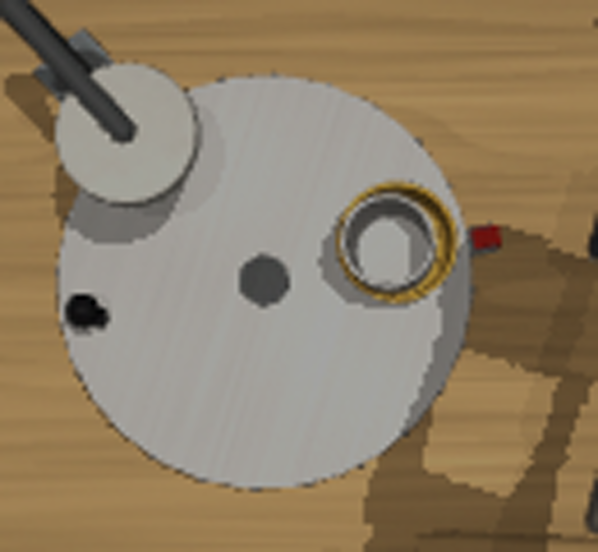

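```bash
python3 -m crank '[{"dx":2,"dy":0,"dz":0.9,"spin":0},{"dx":5,"dy":-0.1,"dz":1.7,"spin":0},{"dx":8,"dy":-0.1,"dz":1.7,"spin":0},{"dx":11,"dy":-0.1,"dz":1.7,"spin":0},{"dx":13,"dy":-0.1,"dz":1.7,"spin":0},{"dx":14,"dy":-0.1,"dz":1.7,"spin":0},{"dx":14,"dy":-0.1,"dz":1.7,"spin":0},{"dx":14,"dy":-0.1,"dz":1.7,"spin":0}]' 100
python3 - <<'E'
from h import *
print(pose()[1].round(1))
c=capture("wrist");cv2.imwrite("pics/w16.png",c["frame"])
s=capture("side");cv2.imwrite("pics/s16.png",cv2.resize(s["frame"][150:300,240:400],None,fx=4,fy=4,interpolation=cv2.INTER_CUBIC))
E
```

```text
time: 17.48
tool_pos: [588.8, -122.0, 125.2]
tcp_rot: [-0.145, 1.57, -0.434]
contact_force: [0.7, 1.1, 0.8]
grip_width: 91.9
[ 588.8 -122.   125.2]
```

View pics/w16.png

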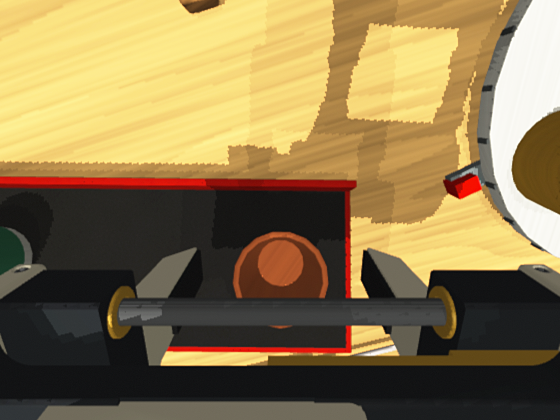

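View pics/s16.png

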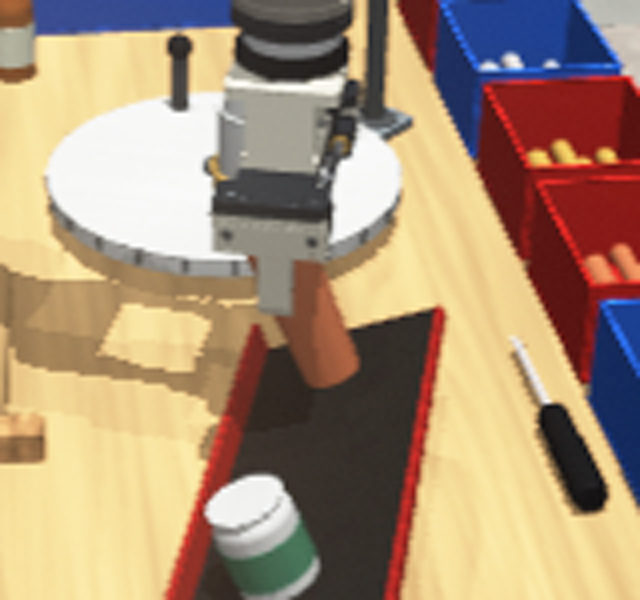

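```bash
python3 -m crank '[{"dx":0,"dy":0,"dz":0,"spin":0},{"dx":0,"dy":0,"dz":0,"spin":0},{"dx":0,"dy":0,"dz":0,"spin":0},{"dx":0,"dy":0,"dz":0,"spin":0},{"dx":0,"dy":0,"dz":0,"spin":0},{"dx":0,"dy":0,"dz":0,"spin":0},{"dx":0,"dy":0,"dz":0,"spin":0}]' 0
python3 -m crank '[{"dx":0.1,"dy":0,"dz":0.15,"spin":0},{"dx":0.1,"dy":0,"dz":0.4,"spin":0},{"dx":0,"dy":0,"dz":0.6,"spin":0},{"dx":0,"dy":0,"dz":0.6,"spin":0}]' 0
python3 - <<'E'
from h import *
o=sensors.get_obs();print(np.round(o['contact_force'],1),np.round(o['moment'],2),pose()[1].round(1))
c=capture("wrist");cv2.imwrite("pics/w17.png",c["frame"])
E
```

```text
time: 18.17
tool_pos: [588.3, -122.6, 124.7]
tcp_rot: [-1.299, 1.571, -1.589]
contact_force: [1.4, 0.3, 0.1]
grip_width: 49.7
time: 18.5
tool_pos: [591.6, -123.5, 125.9]
tcp_rot: [-3.099, 1.565, 2.894]
contact_force: [-12.6, 3.4, 15.3]
grip_width: 45.8
[-12.6   3.4  15.3] [ 0.71  2.31 -0.04] [ 591.6 -123.5  125.9]
```

View pics/w17.png

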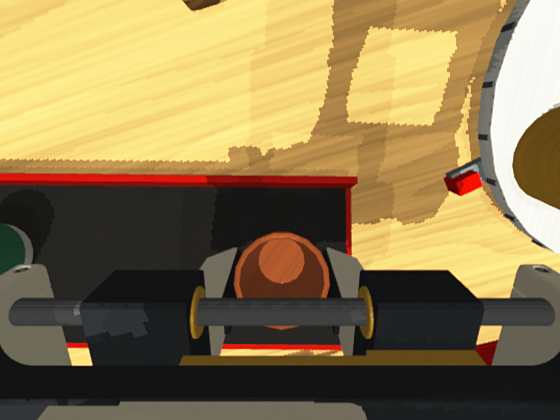

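```bash
python3 -m crank '[{"dx":-0.25,"dy":0,"dz":0.2,"spin":0},{"dx":-0.45,"dy":0,"dz":0.5,"spin":0},{"dx":-0.65,"dy":0,"dz":0.9,"spin":0},{"dx":-0.65,"dy":0,"dz":0.9,"spin":0}]' 0
python3 - <<'E'
from h import *
o=sensors.get_obs();print(np.round(o['contact_force'],1),np.round(o['moment'],2),pose()[1].round(1))
c=capture("wrist");cv2.imwrite("pics/w18.png",c["frame"])
E
```

```text
time: 18.88
tool_pos: [603.4, -127.2, 131.3]
tcp_rot: [-0.187, 1.57, -0.477]
contact_force: [-2.3, 0.3, 1.9]
grip_width: 46.1
[-2.3  0.3  1.9] [ 0.22  0.15 -0.01] [ 603.4 -127.2  131.3]
```

View pics/w18.png

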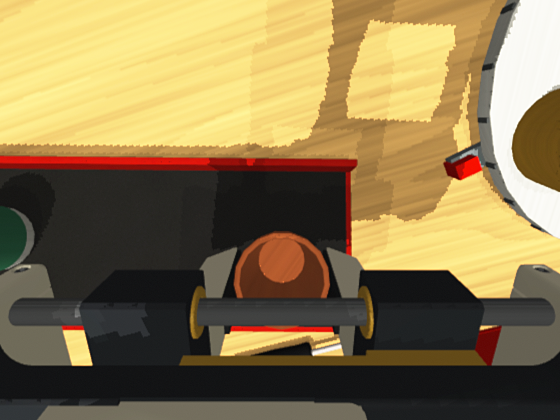

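```bash
python3 -m crank '[{"dx":0.1,"dy":0,"dz":0.3,"spin":0},{"dx":0.1,"dy":0,"dz":0.6,"spin":0},{"dx":0.1,"dy":0,"dz":0.8,"spin":0},{"dx":-0.1,"dy":0,"dz":0.9,"spin":0},{"dx":-0.3,"dy":0,"dz":1.0,"spin":0},{"dx":-0.4,"dy":0,"dz":1.1,"spin":0},{"dx":-0.4,"dy":0,"dz":1.1,"spin":0}]' 0
python3 - <<'E'
from h import *
o=sensors.get_obs();print(np.round(o['contact_force'],1),np.round(o['moment'],2),pose()[1].round(1))
c=capture("wrist");cv2.imwrite("pics/w19.png",c["frame"])
E
```

```text
time: 19.52
tool_pos: [612.7, -129.8, 135.4]
tcp_rot: [-3.099, 1.569, 2.895]
contact_force: [-5.9, 1.9, 5.4]
grip_width: 46.1
[-5.9  1.9  5.4] [ 0.51  1.11 -0.02] [ 612.7 -129.8  135.4]
```

View pics/w19.png

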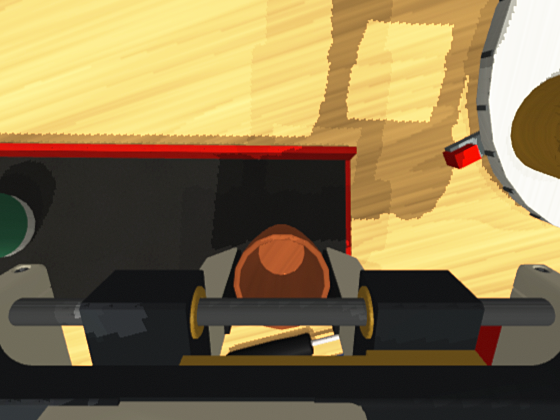

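```bash
python3 -m crank '[{"dx":-0.1,"dy":0,"dz":0.4,"spin":0},{"dx":-0.25,"dy":0,"dz":0.8,"spin":0},{"dx":-0.4,"dy":0,"dz":1.2,"spin":0},{"dx":-0.55,"dy":0,"dz":1.6,"spin":0},{"dx":-0.55,"dy":0,"dz":1.6,"spin":0}]' 0
python3 - <<'E'
from h import *
o=sensors.get_obs();print(np.round(o['contact_force'],1),np.round(o['moment'],2),pose()[1].round(1))
c=tiltpix(95,110,7);cv2.imwrite("pics/w20.png",c["frame"])
s=capture("side");cv2.imwrite("pics/s20.png",cv2.resize(s["frame"][150:300,240:400],None,fx=4,fy=4,interpolation=cv2.INTER_CUBIC))
E
```

```text
time: 19.98
tool_pos: [628.6, -134.6, 141.3]
tcp_rot: [-2.972, 1.57, 3.022]
contact_force: [-6.6, 1.5, 7.2]
grip_width: 45.7
[-6.6  1.5  7.2] [0.52 1.11 0.03] [ 628.6 -134.6  141.3]
0.4 mouth [282.6 286.4] floor [282.1 265.4]
0.3 mouth [282.6 289.6] floor [282.2 254.5]
0.2 mouth [282.6 292.7] floor [282.2 243.7]
0.15 mouth [282.6 294.2] floor [282.2 238.3]
0.1 mouth [282.6 295.7] floor [282.2 233. ]
0.05 mouth [282.6 297.1] floor [282.2 227.8]
0 mouth [282.6 298.5] floor [282.2 222.5]
-0.05 mouth [282.6 299.8] floor [282.2 217.4]
-0.1 mouth [282.6 301.1] floor [282.2 212.2]
```

View pics/w20.png

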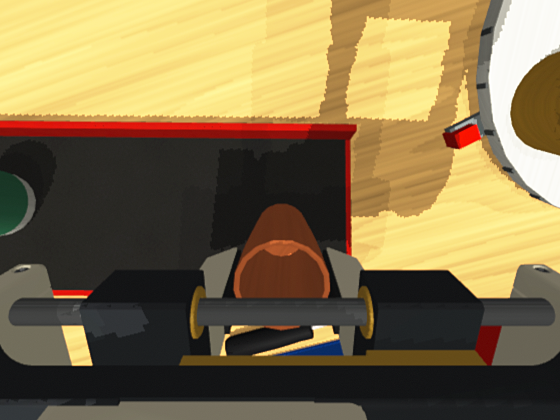

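View pics/s20.png

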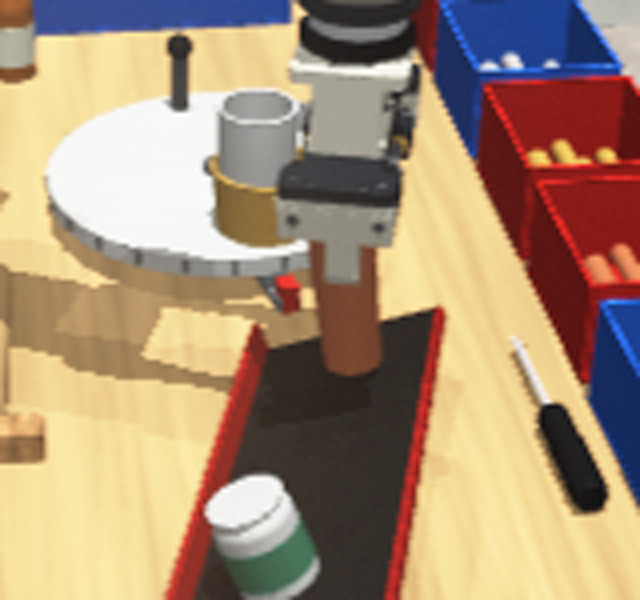

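```bash
python3 -m crank '[{"dx":-0.1,"dy":0,"dz":0.35,"spin":0},{"dx":-0.2,"dy":0,"dz":0.7,"spin":0},{"dx":-0.3,"dy":0,"dz":1.0,"spin":0},{"dx":-0.35,"dy":0,"dz":1.2,"spin":0},{"dx":-0.35,"dy":0,"dz":1.2,"spin":0}]' 0
python3 - <<'E'
from h import *
o=sensors.get_obs();print(np.round(o['contact_force'],1),np.round(o['moment'],2),pose()[1].round(1))
c=capture("wrist");cv2.imwrite("pics/w21.png",c["frame"])
s=capture("side");cv2.imwrite("pics/s21.png",cv2.resize(s["frame"][150:300,240:400],None,fx=4,fy=4,interpolation=cv2.INTER_CUBIC))
E
```

```text
time: 20.5
tool_pos: [640.1, -138.1, 144.1]
tcp_rot: [-2.996, 1.57, 2.997]
contact_force: [-4.8, 1.0, 4.3]
grip_width: 45.8
[-4.8  1.   4.3] [0.42 0.88 0.04] [ 640.1 -138.1  144.1]
```

View pics/w21.png

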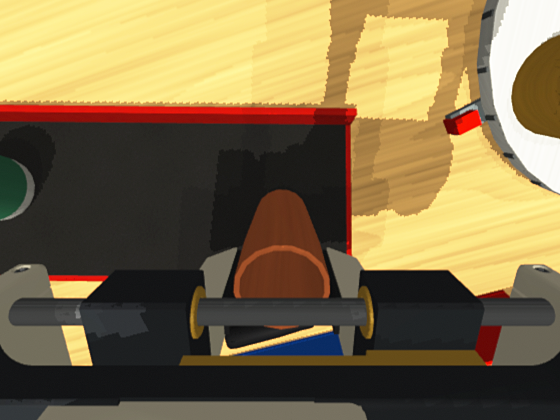

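View pics/s21.png

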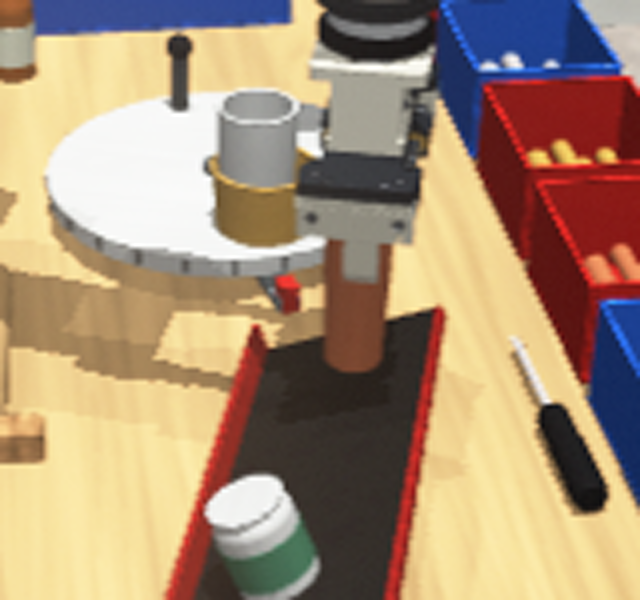

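```bash
python3 -m crank '[{"dx":-1,"dy":0,"dz":0,"spin":0},{"dx":-3,"dy":0,"dz":0,"spin":0},{"dx":-6,"dy":0,"dz":0,"spin":0},{"dx":-9,"dy":0,"dz":0,"spin":0},{"dx":-11.5,"dy":0,"dz":0,"spin":0},{"dx":-12.5,"dy":0,"dz":0,"spin":0},{"dx":-12.5,"dy":0,"dz":0,"spin":0},{"dx":-12.5,"dy":0,"dz":0,"spin":0}]' 0
python3 - <<'E'
from h import *
o=sensors.get_obs();print(np.round(o['contact_force'],1),o["grip_width"])
go([600.5,104,270],1.279)
t=capture("top");cv2.imwrite("pics/t22.png",cv2.resize(t["frame"][170:215,240:290],None,fx=12,fy=12,interpolation=cv2.INTER_CUBIC))
s=capture("side");cv2.imwrite("pics/s22.png",cv2.resize(s["frame"][100:250,240:400],None,fx=4,fy=4,interpolation=cv2.INTER_CUBIC))
for P in ([600.5,104,145],[600.5,104,75],[605.5,102.5,95]):print(((proj(t,P)-[240,170]+.5)*12).round(),((proj(s,P)-[240,100]+.5)*4).round())
E
```

```text
time: 21.27
tool_pos: [640.2, -138.1, 268.4]
tcp_rot: [-0.335, 1.571, -0.625]
contact_force: [0.3, 0.3, -3.0]
grip_width: 46.1
[ 0.3  0.3 -3. ] 46.05654456209814
tcp [ 640.2 -138.1  268.4] jawyaw 1.281 -> dx -0.16 dy 22.06 dz -10.72 spin 0.001941805415614839 |d| 245 mm
[304. 269.] [260. 310.]
[316. 299.] [258. 389.]
[318. 272.] [265. 367.]
```

View pics/t22.png

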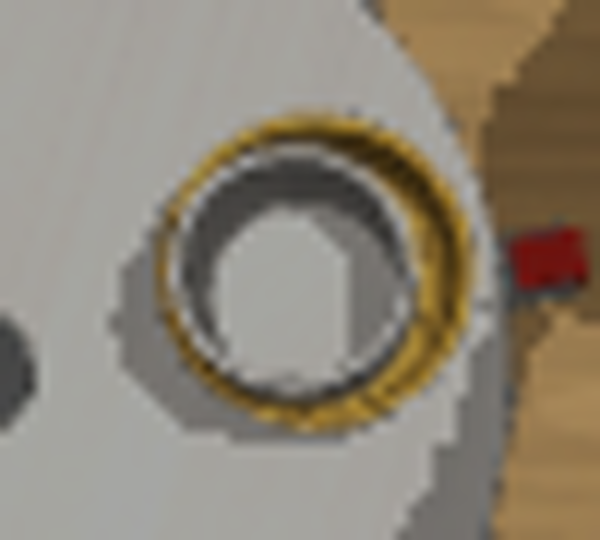

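View pics/s22.png

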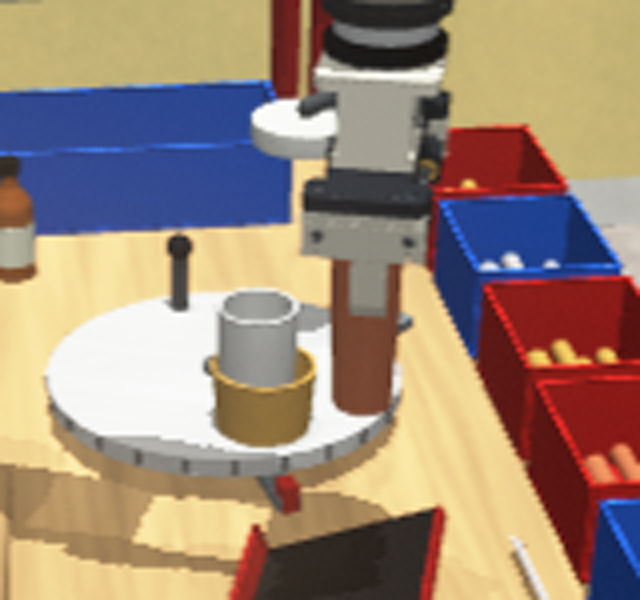

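```bash
python3 -m crank '[{"dx":0,"dy":1.5,"dz":-0.7,"spin":0},{"dx":0,"dy":4,"dz":-2,"spin":0},{"dx":0,"dy":7,"dz":-3.5,"spin":0},{"dx":0,"dy":10,"dz":-5,"spin":0},{"dx":0,"dy":13,"dz":-6.5,"spin":0},{"dx":0,"dy":16,"dz":-8,"spin":0},{"dx":0,"dy":19,"dz":-9.5,"spin":0},{"dx":0,"dy":21.5,"dz":-10.6,"spin":0},{"dx":0,"dy":22.2,"dz":-10.8,"spin":0},{"dx":0,"dy":22.3,"dz":-10.8,"spin":0},{"dx":0,"dy":22.3,"dz":-10.8,"spin":0},{"dx":0,"dy":22.3,"dz":-10.8,"spin":0}]' 0
python3 - <<'E'
from h import *
go([600.3,106,225],1.279)
w=pose();c=capture("wrist");cv2.imwrite("pics/w23.png",c["frame"]);V=wv(c,w)
s=capture("side");cv2.imwrite("pics/s23.png",cv2.resize(s["frame"][100:250,240:400],None,fx=4,fy=4,interpolation=cv2.INTER_CUBIC))
t=capture("top");cv2.imwrite("pics/t23.png",t["frame"])
print(proj(c,[600.3,106,145],V))
E
```

```text
time: 22.37
tool_pos: [600.3, 105.6, 268.5]
tcp_rot: [-2.221, 1.57, -2.511]
contact_force: [-0.1, -0.3, -2.4]
grip_width: 46.1
tcp [600.3 105.6 268.5] jawyaw 1.280 -> dx 4.35 dy 0.05 dz -0.01 spin 0.0011865457273116942 |d| 43 mm
[282.63902472 202.667761  ]
```

View pics/w23.png

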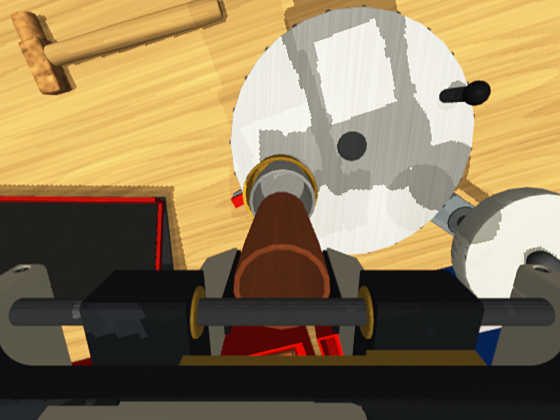

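View pics/s23.png

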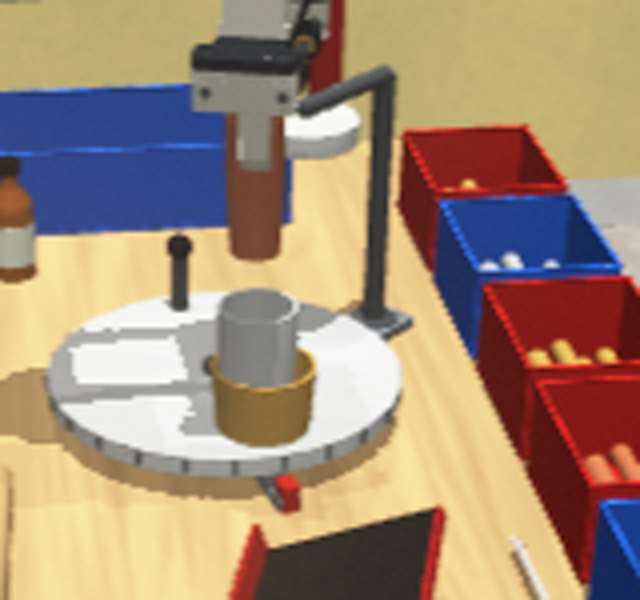

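```bash
python3 -m crank '[{"dx":1,"dy":0.1,"dz":0.2,"spin":0},{"dx":2,"dy":0.2,"dz":0.35,"spin":0},{"dx":3,"dy":0.2,"dz":0.35,"spin":0},{"dx":3.5,"dy":0.2,"dz":0.35,"spin":0},{"dx":3.5,"dy":0.2,"dz":0.35,"spin":0},{"dx":3.5,"dy":0.2,"dz":0.35,"spin":0}]' 0
python3 - <<'E'
from h import *
print(pose()[1].round(1))
c=capture("wrist");cv2.imwrite("pics/w24.png",c["frame"])
s=capture("side");cv2.imwrite("pics/s24.png",cv2.resize(s["frame"][120:230,250:370],None,fx=5.4,fy=5.4,interpolation=cv2.INTER_CUBIC))
E
```

```text
time: 23.02
tool_pos: [604.0, 107.4, 233.6]
tcp_rot: [-2.75, 1.57, -3.04]
contact_force: [0.3, -0.5, -1.1]
grip_width: 46.3
[604.  107.4 233.6]
```

View pics/w24.png

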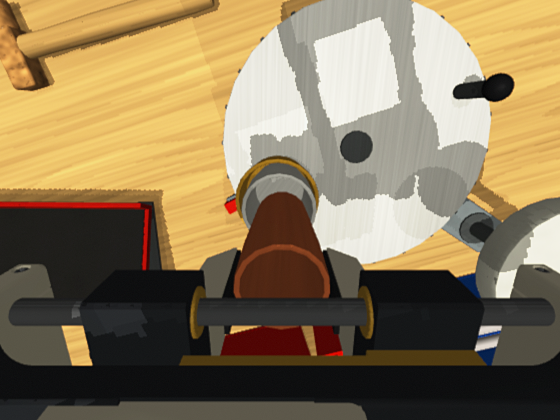

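View pics/s24.png

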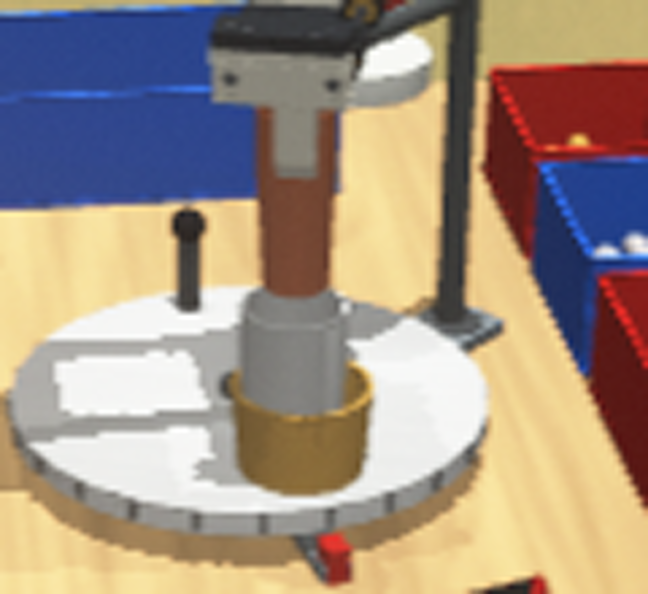

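```bash
python3 -m crank '[{"dx":0.6,"dy":0,"dz":0,"spin":0},{"dx":1.2,"dy":0,"dz":0,"spin":0},{"dx":1.8,"dy":0,"dz":0,"spin":0},{"dx":2.4,"dy":0,"dz":0,"spin":0},{"dx":3,"dy":0,"dz":0,"spin":0},{"dx":3,"dy":0,"dz":0,"spin":0}]' 0
python3 - <<'E'
from h import *
c=capture("wrist");cv2.imwrite("pics/w25.png",c["frame"])
s=capture("side");cv2.imwrite("pics/s25.png",cv2.resize(s["frame"][120:230,250:370],None,fx=5.4,fy=5.4,interpolation=cv2.INTER_CUBIC))
E
```

```text
time: 23.62
tool_pos: [603.4, 107.4, 202.3]
tcp_rot: [-2.773, 1.568, -3.063]
contact_force: [-0.3, 0.0, -1.7]
grip_width: 45.9
```

View pics/w25.png

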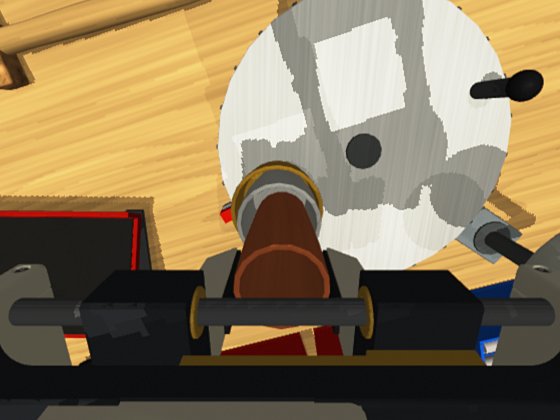

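View pics/s25.png

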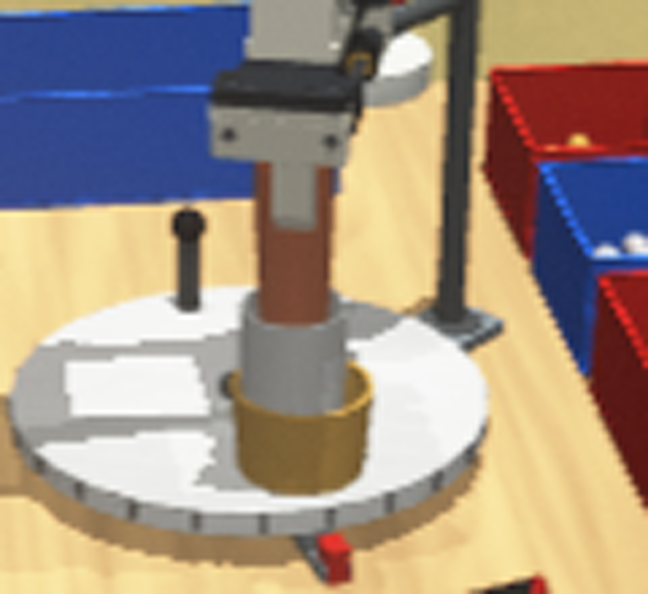

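It is inside the mouth, centred near (293,300), and shows no contact. Continuing down.

```bash
for i in 1 2; do python3 -m crank '[{"dx":0.4,"dy":0,"dz":0.02,"spin":0},{"dx":0.8,"dy":0,"dz":0.05,"spin":0},{"dx":1.2,"dy":0,"dz":0.05,"spin":0},{"dx":1.6,"dy":0,"dz":0.05,"spin":0},{"dx":1.8,"dy":0,"dz":0.05,"spin":0},{"dx":1.8,"dy":0,"dz":0.05,"spin":0}]' 0; done
python3 -m crank '[{"dx":0.3,"dy":0,"dz":0,"spin":0},{"dx":0.6,"dy":0,"dz":0,"spin":0},{"dx":0.6,"dy":0,"dz":0,"spin":0}]' 0
```

```text
time: 24.22
tool_pos: [604.4, 107.3, 185.4]
tcp_rot: [-2.709, 1.57, -2.999]
contact_force: [-0.1, -0.3, -2.2]
grip_width: 46.1
time: 24.72
tool_pos: [604.8, 107.1, 167.4]
tcp_rot: [-2.735, 1.57, -3.024]
contact_force: [-0.1, 0.0, -1.4]
grip_width: 45.9
time: 24.97
tool_pos: [604.9, 107.1, 161.5]
tcp_rot: [-2.727, 1.57, -3.017]
contact_force: [-0.1, -0.2, -2.7]
grip_width: 46.1
```

```bash
for i in 1 2 3 4; do python3 -m crank '[{"dx":0.1,"dy":0,"dz":0,"spin":0},{"dx":0.2,"dy":0,"dz":0,"spin":0},{"dx":0.2,"dy":0,"dz":0,"spin":0}]' 0; done
```

```text
time: 25.22
tool_pos: [605.1, 107.1, 160.0]
tcp_rot: [-2.313, 1.571, -2.603]
contact_force: [-0.3, -0.3, -2.4]
grip_width: 46.0
time: 25.47
tool_pos: [605.1, 107.1, 158.0]
tcp_rot: [-2.5, 1.571, -2.79]
contact_force: [0.4, 0.3, -2.3]
grip_width: 45.7
time: 25.72
tool_pos: [605.1, 107.1, 155.9]
tcp_rot: [-2.546, 1.57, -2.835]
contact_force: [-0.8, -0.1, -2.4]
grip_width: 46.0
time: 25.97
tool_pos: [605.1, 107.1, 153.9]
tcp_rot: [-2.541, 1.57, -2.831]
contact_force: [0.2, 0.5, -2.3]
grip_width: 46.1
```

```bash
for i in 1 2 ; do python3 -m crank '[{"dx":0.1,"dy":0,"dz":0,"spin":0},{"dx":0.15,"dy":0,"dz":0,"spin":0},{"dx":0.15,"dy":0,"dz":0,"spin":0}]' 0; done
python3 - <<'E'
from h import *
s=capture("side");cv2.imwrite("pics/s26.png",cv2.resize(s["frame"][120:230,250:370],None,fx=5.4,fy=5.4,interpolation=cv2.INTER_CUBIC))
E
```

```text
time: 26.22
tool_pos: [605.2, 107.1, 152.7]
tcp_rot: [-0.38, 1.571, -0.67]
contact_force: [-0.6, 0.1, -1.5]
grip_width: 46.1
time: 26.47
tool_pos: [605.9, 107.0, 152.5]
tcp_rot: [0.187, 1.568, -0.103]
contact_force: [0.5, -0.9, 4.4]
grip_width: 45.8
```

View pics/s26.png

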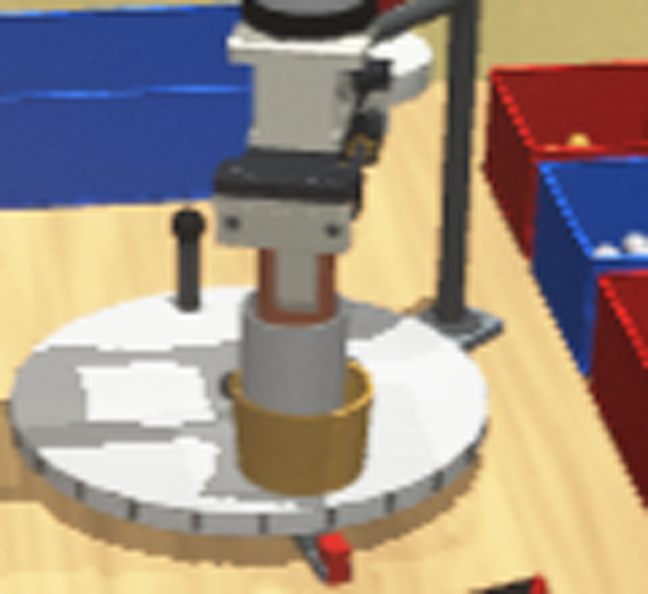

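```bash
python3 -m crank '[{"dx":-0.05,"dy":0,"dz":0,"spin":0},{"dx":-0.05,"dy":0,"dz":0,"spin":0},{"dx":-0.05,"dy":0,"dz":0,"spin":0}]' 55
python3 -m crank '[{"dx":0,"dy":0,"dz":0,"spin":0},{"dx":0,"dy":0,"dz":0,"spin":0},{"dx":0,"dy":0,"dz":0,"spin":0},{"dx":0,"dy":0,"dz":0,"spin":0},{"dx":0,"dy":0,"dz":0,"spin":0},{"dx":0,"dy":0,"dz":0,"spin":0}]' 100
python3 -m crank '[{"dx":-1,"dy":0,"dz":0,"spin":0},{"dx":-3,"dy":0,"dz":0,"spin":0},{"dx":-6,"dy":0,"dz":0,"spin":0},{"dx":-9,"dy":0,"dz":0,"spin":0},{"dx":-12,"dy":0,"dz":0,"spin":0},{"dx":-12,"dy":0,"dz":0,"spin":0},{"dx":-12,"dy":0,"dz":0,"spin":0}]' 100
python3 - <<'E'
from h import *
c=capture("wrist");cv2.imwrite("pics/w27.png",c["frame"])
s=capture("side");cv2.imwrite("pics/s27.png",cv2.resize(s["frame"][120:230,250:370],None,fx=5.4,fy=5.4,interpolation=cv2.INTER_CUBIC))
for z in (185,145,95):print(z,((proj(s,[602,105,z])-[250,120]+.5)*5.4).round())
E
```

```text
time: 26.77
tool_pos: [605.2, 107.2, 151.7]
tcp_rot: [0.267, 1.571, -0.023]
contact_force: [0.8, 0.1, 0.3]
grip_width: 50.3
time: 27.27
tool_pos: [605.2, 107.1, 151.6]
tcp_rot: [-1.972, 1.571, -2.262]
contact_force: [-0.5, -0.3, 0.0]
grip_width: 86.1
time: 27.85
tool_pos: [606.0, 107.2, 274.5]
tcp_rot: [0.315, 1.566, 0.025]
contact_force: [-0.2, -0.6, -0.2]
grip_width: 91.8
185 [300. 246.]
145 [299. 309.]
95 [297. 386.]
```

View pics/s27.png

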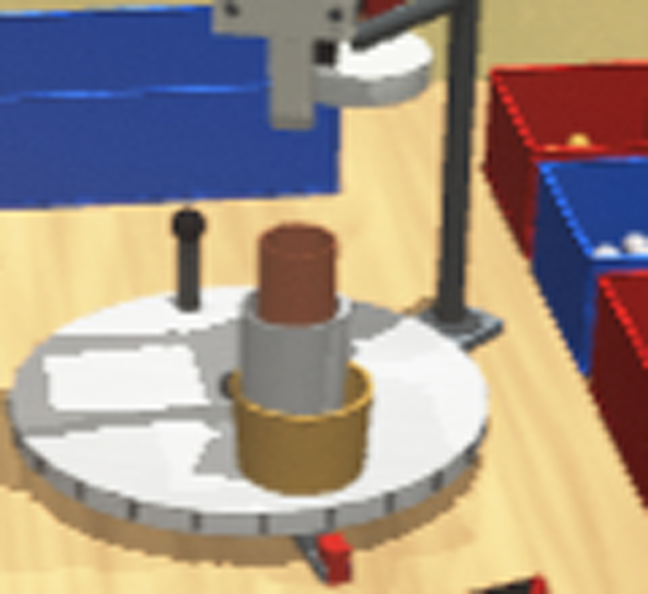

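View pics/w27.png

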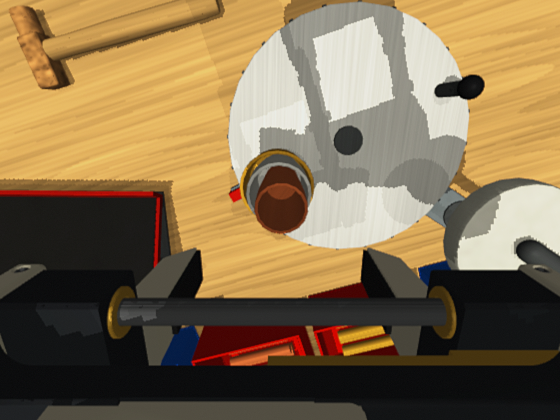

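```bash
python3 -m crank '[{"dx":0,"dy":-4,"dz":-1,"spin":0},{"dx":0,"dy":-8,"dz":-2,"spin":0},{"dx":0,"dy":-12,"dz":-4,"spin":0},{"dx":0,"dy":-16,"dz":-6,"spin":0},{"dx":0,"dy":-20,"dz":-8,"spin":0},{"dx":0,"dy":-24,"dz":-10,"spin":0},{"dx":0,"dy":-24,"dz":-10,"spin":0},{"dx":0,"dy":-24,"dz":-10,"spin":0}]' 100
python3 - <<'E'
from h import *
t=capture("top");cv2.imwrite("pics/t28.png",cv2.resize(t["frame"][170:215,240:290],None,fx=12,fy=12,interpolation=cv2.INTER_CUBIC))
s=capture("side");cv2.imwrite("pics/s28.png",cv2.resize(s["frame"][155:215,275:335],None,fx=10,fy=10,interpolation=cv2.INTER_CUBIC))
cv2.imwrite("pics/t28f.png",t["frame"])
for z in (185,145,95):print(z,((proj(s,[602,105,z])-[275,155]+.5)*10).round(),((proj(t,[602,105,z])-[240,170]+.5)*12).round())
E
```

```text
time: 28.62
tool_pos: [438.3, -95.9, 270.8]
tcp_rot: [-2.947, 1.568, 3.042]
contact_force: [1.4, 0.0, 0.0]
grip_width: 91.6
185 [305. 106.] [293. 245.]
145 [303. 223.] [300. 263.]
95 [301. 365.] [309. 285.]
```

View pics/t28.png

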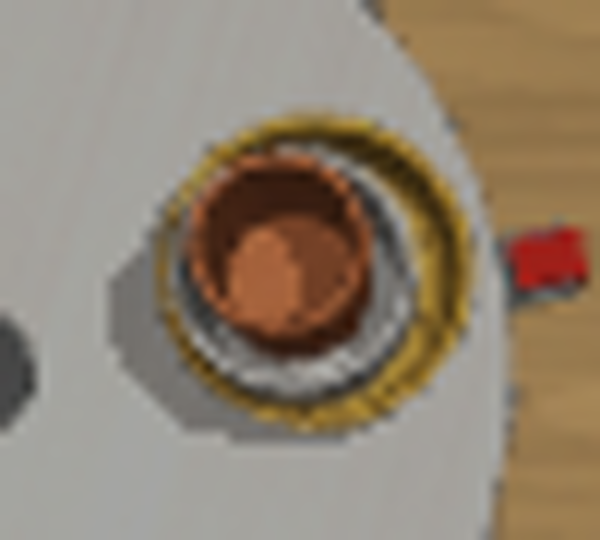

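View pics/s28.png

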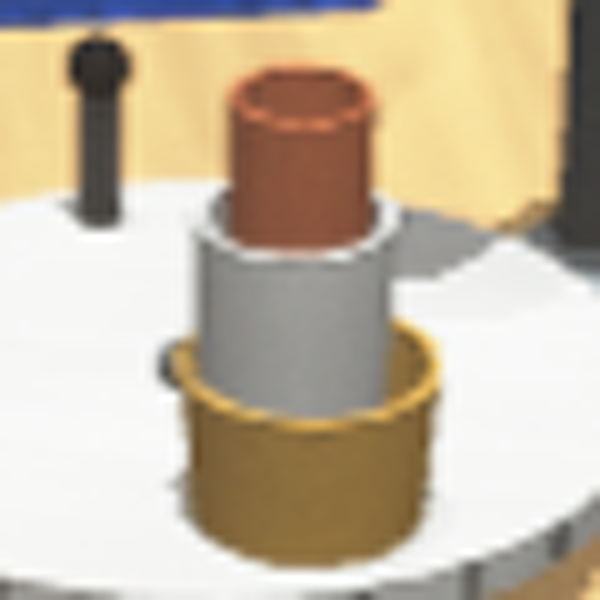

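View pics/t28f.png

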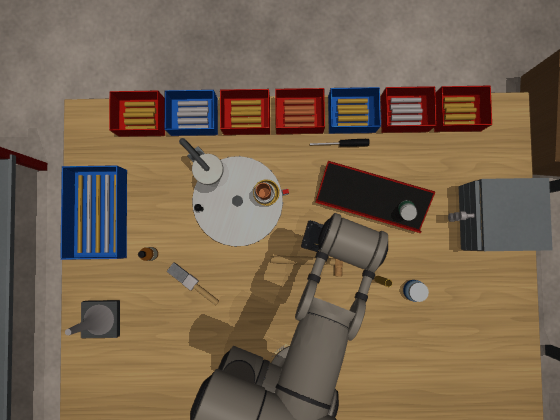

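```bash
python3 - <<'E'
from h import *
t=capture("top");s=capture("side")
def tri(a,b):
    o1,d1=ray(t,(a[0]/12-.5+240,a[1]/12-.5+170));o2,d2=ray(s,(b[0]/10-.5+275,b[1]/10-.5+155));d1/=np.linalg.norm(d1);d2/=np.linalg.norm(d2)
    k=np.linalg.lstsq(np.stack([d1,-d2],1),o2-o1,rcond=None)[0];p,q=o1+k[0]*d1,o2+k[1]*d2;return ((p+q)/2).round(1),np.linalg.norm(p-q).round(1)
print(tri((281,246),(303,98)),tri((294,270),(295,221)),tri((315,270),(307,373)))
print(np.round(sensors.get_obs()["contact_force"],1))
E
```

```text
(array([601.6, 107.8, 186.4]), np.float64(0.1)) (array([599.9, 106.6, 145. ]), np.float64(0.7)) (array([605. , 103.4,  92.9]), np.float64(2.5))
[ 0.4 -0.   0. ]
```

The mouths measure 186.4 and 145.0 mm high (expected 185 and 145), and the lateral offsets are small. All three cups are seated, so I'm handing in.

```bash
python3 -c "
from plant import bot
print(bot.close_job())"
```

```text
the job is handed in; nothing more can be done
None
```

I turned the index table to its second detent and nested all three cups upright, then handed the job in at about 29 s of the 72 s allowed. No verdict is reported.

- **Method:** I pushed the post past half way with the shut fingers. Both cups were leaning on the rack, so I righted each one in the grip against the rubber. I then lowered it until the force showed contact, and let go.
- **Seating:** My last two-view check put the slim cup's mouth at 186 mm and the middle cup's mouth at 145 mm, where 185 and 145 mm were expected. The wide rim measured 93 mm, where 95 mm was expected, with a 2.5 mm disagreement between the two views.
- **Centring:** The middle cup sits about 6 mm off the wide cup's centre and the slim cup about 2 mm off the middle one's; the limit is 12 mm. Both look upright in the pictures.
- **Rest of the bench:** The wide cup is at the red pointer and the contact force is about zero. No bystander looked moved in the last top view, but the arm partly hid the mallet there.
- **What went wrong on the way:** The first attempt to turn each cup upright slid it up the rack instead, or nearly so. I corrected this by pressing harder.

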